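Roll down a bottle label with one turn of the hand-cranked label roller

TASK

The label on the amber bottle is only tacked on: lay that bottle on the two rubber rollers of the hand-cranked label roller, cap pointing away from the crank and the bottle centred along the rollers, then swing the press roller down onto it by its red bar, gently, without letting it drop. Then turn the crank clockwise (as seen facing the crank), carrying its grip up over the top and once fully round until it stands straight up at the top again, so that the bottle rolls round once under the press roller. Leave the bottle in the machine with the press roller down, and leave the other things on the bench where they are.

Things in the scene. Friction and masses are not known exactly. Their poses are not given: they have to be found in the camera images.
- labeller: Label roller bolted to the bench: blue base 230 x 240 mm, aluminium end plates at x = +-78 mm, 132 high. Origin: centre of underside. x runs along the rollers from the crank end (-x, on the robot's right); y left seen from there; z up. Roller axes at y = -32 (on the crank shaft) and +32 (idler), 125 high; rubber tyres 48 diameter, 22 wide, at x = +-34; steel core 32 diameter elsewhere.
- cradle (a point): Where the bottle's origin lies when the bottle rests on both rollers, centred along them: x = y = 0 of the machine, 160.8 mm above the bench. Axes as labeller. In the groove between the rollers the bottle finds its sideways place and height by itself.
- bottle: Amber bottle, white label with green print, black cap, 0.22 kg (varies), lying in a lane of the tray, green panel up, cap to the robot's left. Cylinder 48 mm diameter, 104 long, then neck and cap. Origin on the axis at the middle of the cylinder; x along the axis to the cap (cylinder -52 to +52 mm, cap end +90, cap 27 diameter); z out of the middle of the green panel.
- bottle_cap (a point): On the amber bottle's axis, in its cap, 80 mm from the bottle's origin along +x.
- tray: Grey bottle tray 190 x 260 mm, fixed to the bench. Two lanes run along its x at y = -55 and +55 mm. Floor 6 mm thick, rim 14 high; a rib 14 mm high (from the bench) on each side of each bottle, outer face 25.5 mm from the lane's middle. A bottle's axis lies 30 mm above the bench. Origin: centre of underside.
- bottle_done: Blue bottle with white cap and orange print, same size as the amber one, in the other lane of the tray. Already done: leave it. Origin and axes as bottle.
- press (a joint): Angle (rad) of the press arm, a steel bail hinged along the machine's x on two posts (y = -85 mm, 209 high). 0: its roller rests on a bottle on the rollers. Grows as it swings up and back to -y; upright 1.57, stop 1.95, lowest -0.15. Starts 1.5 to 1.8. Friction holds it above about 1.35; below that it falls by its own weight (0.28 kg), so guide it. At 0 its weight does the pressing.
- press_hinge (a point): Centre of the press arm's hinge axis, fixed on the machine: y = -85, z = 197 mm in its frame. Axes as labeller.
- press_bar (a point): Middle of the press arm's handle bar: 13 mm diameter, 126 mm long, along the machine's x, red in its middle 60 mm, 140 mm from the hinge, between side arms at x = +-66 mm. Arm down: 197 mm above the bench at y = +55 mm of the machine; upright: 337 mm above the bench.
- press_roller: Free-running press roller of the press arm: 24 mm diameter with rubber tyres, along the machine's x, 85 mm from the hinge, 55 mm from the handle bar. Origin at its centre.
- crank (a joint): Angle (rad) of the crank. 0: grip straight above the shaft; grows clockwise as seen from the crank end facing the machine (from the top the grip goes to the machine's -y). Starts at -0.9 to -0.1, short of the top on the +y side; straight up after the full turn is 6.28. Friction 0.1 N m: it stays where left. One crank turn rolls the bottle once round.
- crank_hub (a point): Centre of the grip's circle, on the crank shaft's axis: x = -126, y = -32, z = 125 mm in the machine's frame. Turns with the crank.
- crank_grip (a point): Middle of the red grip: free-spinning sleeve 18 mm diameter, 40 long, along the machine's x, 70 mm from the shaft axis, 55 to 195 mm above the bench. Crank arm 27 mm, hub boss (30 diameter) 8 mm inside of it. A tool pointing straight down strikes boss and turn counter on the way round; one leaning back from the machine by 36 to 48 degrees, closing across the grip, clears them. Orientation no use.
- turn_counter (a point): Middle of the black turn counter fixed on the crank-end post, above the -y side of the crank's circle: a box 47 x 55 x 42 mm (along the machine's x, y, z), x = -125 to -78, y = -115 to -60, z = 215 to 257 mm in the machine's frame. Axes as labeller.
- tape_dispenser: Red bench tape dispenser with a brown roll, about 65 x 200 x 115 mm, loose but heavy: leave alone. Origin: centre of its underside.
- tape_roll: Spare roll of brown tape lying flat, 106 mm diameter, 48 mm high: leave alone. Origin: centre of its underside.
- marker: Marker pen lying on the bench, 125 mm long: leave alone. Origin near its middle, underneath.
- tape_gun: Hand tape gun lying on its side, about 260 mm long and 58 mm high: leave alone. Origin near its middle, underneath.

How it is judged:
On the way, in this order (a step that is already met when the one before it is completed fails the run):
1. the amber bottle lies on both rollers, centred along them within 20 mm, cap away from the crank, let go (x of bottle in the frame of cradle between -0.02 and 0.02 m and y of bottle in the frame of cradle between -0.006 and 0.006 m and z of bottle in the frame of cradle between -0.006 and 0.006 m and angle between the x axis of bottle and the x axis of labeller, either way round below 0.1 rad and x of bottle_cap in the frame of cradle above 0.03 m and contact force between the fingers and bottle below 0.3 N), for 0.2 s.
2. the press roller is down and rests on the bottle in its place (x of bottle in the frame of cradle between -0.02 and 0.02 m and y of bottle in the frame of cradle between -0.006 and 0.006 m and z of bottle in the frame of cradle between -0.006 and 0.006 m and angle between the x axis of bottle and the x axis of labeller, either way round below 0.1 rad and x of bottle_cap in the frame of cradle above 0.03 m and value of joint press below 0.08 rad and contact force between press_roller and bottle above 0.3 N), for 0.2 s.
3. turned by the crank, the bottle has rolled over under the press roller (its own z axis, or panel, has come to face down) (all of step 2 and value of joint crank between 0.6 and 6 rad and angle between bottle's own z axis and vertical above 2.6 rad), for 0.05 s.
4. the crank has gone once round to the top again (all of step 2 and value of joint crank between 6.03318 and 6.58318 rad), for 0.1 s.
At the end, for the whole second after the job is handed in: Amber bottle on both rollers (within 20 mm of cradle along them, 6 mm across and in height, 0.1 rad; cap away from the crank), press roller down on it (press under 0.08 rad), crank at the top after its full turn (6.03 to 6.58 rad), all at rest and let go (all of step 4 and velocity of joint crank between -0.1 and 0.1 rad/s and linear speed of bottle below 0.03 m/s and angular speed of bottle below 0.3 rad/s); the robot touches nothing.
It fails at once if the bottle is let go more than 30 mm above its place on the rollers (horizontal distance between bottle and cradle below 0.06 m and z of bottle in the frame of cradle above 0.03 m and contact force between the fingers and bottle below 0.05 N).
It fails at once if the press roller is slammed or dropped onto the bottle (arm faster than 4 rad/s near the bottle) (value of joint press below 0.3 rad and velocity of joint press below -4 rad/s).
It fails at once if the crank is turned well past the top a second time (beyond 6.9 rad) (value of joint crank above 6.9 rad).
It fails at once if another thing on the bench (blue bottle, tape dispenser, tape roll, marker, tape gun) is moved by more than 30 mm (distance of any of bottle_done, tape_dispenser, tape_roll, marker, tape_gun from where it was at the start of the episode above 0.03 m).
It also fails if it takes over 67 s, if anything falls off the work surface, if the arm or the gripper's body presses on something with over 40 N, if the wrist force passes 120 N, or if a joint passes its speed limit or range.

ROBOT

A 6-joint arm with a two-finger parallel gripper is mounted at the origin on the work surface. World frame = base frame: x ahead of the robot, y to its left, z up, the work surface at z = 0. Lengths are in m, angles in rad, forces in N, time in s.
With the tool pointing down it reaches from about 0.35 to 0.725 m from the base axis. Payload 6 kg.
Tool frame: the origin (TCP) lies between the finger pads, 19 mm behind the fingertips; this is the grasp point; z points along the fingers, y is the line along which they close (so a half turn about z gives the same grasp; the last joint's range is limited). The gripper opens to 85 mm and grips with 20 to 120 N. Pads are 22 mm wide; open, the fingers measure 114 mm over their backs; the gripper's body (76 mm by 85 mm) begins 54 mm behind the grasp point. The pads swing forward as they close: fully open they stand 13 mm farther back than shut.
Start: joints at [-0.998, 0.04, 0.085, 0, -1.615, -0.334], TCP at [0.142, -0.583, 0.25] pointing down, gripper open.
Joint ranges: [-2.56, 2.56], [-1.29, 2.01], [-1.08, 1.49], [-3.29, 1.98], [-2.81, -0.18], [-2.99, 2.99]. Speed limits (rad/s): [2.57, 2.57, 3.01, 3.14, 3.14, 3.14].

INTERFACE

Orientations are given as a 3x3 rotation matrix whose columns are the frame's x, y, z axes.
In Python, from rig import observe, read_camera, finish_job gives the robot as it stands.
- The arm moves only by the tool arm_command, never from a script. Its argument "series" is a list of rows, each an object with "slide": the shift along the tool's x, y, z normalised to -1 to 1, where 1 is 120 mm, a list of three; "turn": the turn, a rotation vector about the tool's x, y, z normalised to -1 to 1, where 1 is 90 degrees, a list of three. In form: [{"slide": [tx, ty, tz], "turn": [rx, ry, rz]}, ...]. A call has 1 to 10 rows; each row is the pose to reach, as a shift and turn from the pose commanded when the call began, along the tool's axes at that moment; what a row does not reach only later rows make up. A row lasts 1/8 s, in which the tool goes at most 62.5 mm and 10.7 degrees, less where a joint would pass 70% of its speed; a pose out of reach is approached as far as the arm can. A call with a number of a shift or a turn outside -1 to 1 is refused whole. A call with a gripper value outside its range is refused whole. "hand" is the closure, from -1 (fully open) to 1 (shut), set as the call begins (left out, the last holds). The fingers move at their own pace and stop on an object; "squeeze" is the grip in N (left out, the last holds). Time passes only in rows, so rows that repeat a pose let the fingers close. It gives the time, the measured TCP pose, the force, the opening and the grip force at its end, in the units of the state.
- observe(): the state, without advancing time (a new reading comes with each control period).
- read_camera(name): name is "side" or "top"; returns a dict with "color" (400x640x3 uint8, blue, green, red), "K" (3x3 intrinsics, pixels), "origin" and "rotation" of the camera in the world. Camera axes: x right, y down, z forward; pixel columns grow to the right and rows downward; lengths in m; the calibration is good to about 2 mm. A picture is of the moment at which its call begins. There is no depth.
- finish_job(): hands the job in; it is judged then, once.
The state is a dict: "time_s": time; "joint_positions": joint angles; "joint_velocities": joint speeds; "joint_torque": joint torques, N m; "ee_pos": TCP position; "tcp_rot": TCP orientation; "contact_force": force on the tool from outside, world axes, zero at the start; "moment": the same for the moment, N m; "gripper_width": opening from 0.0 (shut) to 1.0 (fully open); "grip_force": force on a finger pad.
Only numpy, scipy, OpenCV 4.12 (cv2) and the standard library are available. Lean on these libraries where they do the work, as an engineer would, in place of code of your own. Each camera call takes 0.05 s, during which the arm holds its last target. There are 200 camera calls.

## Working session

There is one attempt and no reset: what is moved stays moved. The work goes in short steps, Python scripts to look and compute and a tool call to move; the robot and the scene stay as the last step left them, time stands still between calls to the robot, and variables do not carry over. Pictures are saved under pics/ and viewed, at most 10 in all, crops included, and the job is handed in when it is done.

Besides the shell and the picture viewer there is one more tool, called after "Request:" by a JSON object that holds its "method" and its "body". arm_command: Moves the arm, as the interface text tells. Its arguments: {"type":"object","properties":{"series":{"type":"array","items":{"type":"object","properties":{"slide":{"type":"array","items":{"type":"number"}},"turn":{"type":"array","items":{"type":"number"}}}}},"hand":{"type":"number"},"squeeze":{"type":"number"}},"required":["series"]}

```bash
mkdir -p pics; ls
cat > h.py <<'E'
import numpy as np, cv2
from rig import observe, read_camera, finish_job
def snap(name, f):
    c=read_camera(name); cv2.imwrite('pics/'+f,c['color']); return c
E
python3 - <<'E'
from h import *
import pickle
d={}
for n in ('side','top'):
    d[n]=snap(n,n+'0.png'); print(n,d[n]['K'].round(1).tolist(),d[n]['origin'],d[n]['rotation'].round(4).tolist() if hasattr(d[n]['rotation'],'round') else d[n]['rotation'])
pickle.dump(d,open('cams.pkl','wb'))
s=observe(); print({k:np.round(v,3).tolist() for k,v in s.items()})
E
```

```text
pics
side [[439.8, 0.0, 318.5], [0.0, 439.8, 197.6], [0.0, 0.0, 1.0]] [ 0.41648534 -1.33138348  1.22422251] [[0.9943, -0.0713, 0.0788], [-0.1059, -0.6038, 0.7901], [-0.0088, -0.794, -0.6079]]
top [[457.3, 0.0, 313.2], [0.0, 457.3, 196.8], [0.0, 0.0, 1.0]] [0.2817999  0.03072518 1.75002329] [[-0.0015, -0.9876, 0.1572], [-0.9999, 0.003, 0.0096], [-0.01, -0.1572, -0.9875]]
{'time_s': 0.1, 'joint_positions': [-0.998, 0.041, 0.084, -0.0, -1.615, -0.334], 'joint_velocities': [0.002, -0.001, 0.001, 0.001, -0.001, -0.0], 'joint_torque': [-0.005, -36.934, 34.828, 6.952, -0.005, -0.0], 'ee_pos': [0.142, -0.583, 0.249], 'tcp_rot': [[-0.972, -0.237, -0.0], [-0.237, 0.972, 0.002], [0.0, 0.002, -1.0]], 'contact_force': [-0.264, 0.261, 0.307], 'moment': [-0.053, -0.001, 0.007], 'grip_force': 0.0, 'gripper_width': 1.0}
```

View pics/top0.png

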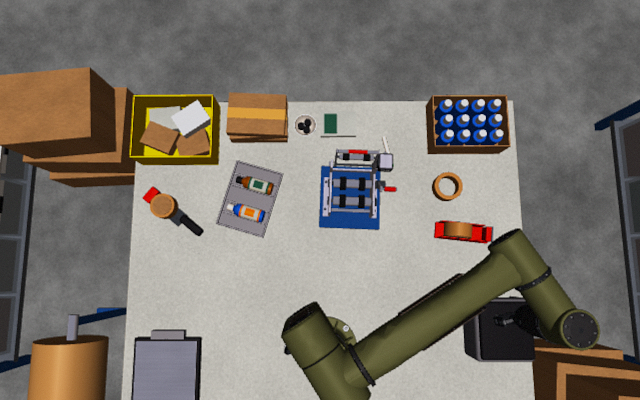

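View pics/side0.png

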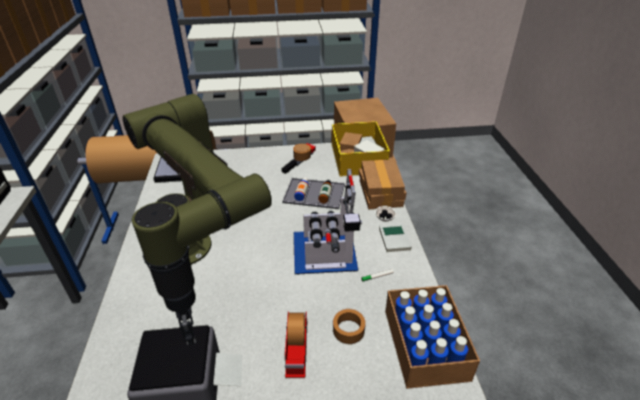

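Top view: the machine is at about (351,190), with the crank on the right (-y). The tray is at about (250,198), with the amber bottle in the upper lane at (255,184), cap to the left. I'll enlarge both areas.

Run:
```python
import cv2
import numpy as np
a=cv2.imread('pics/top0.png')
m=cv2.resize(a[130:240,305:405],None,fx=5,fy=5,interpolation=cv2.INTER_CUBIC)
t=cv2.resize(a[150:245,210:290],None,fx=5,fy=5,interpolation=cv2.INTER_CUBIC)
cv2.imwrite('pics/m0.png',m);cv2.imwrite('pics/t0.png',t)
```

```text
(no output)
```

View pics/m0.png

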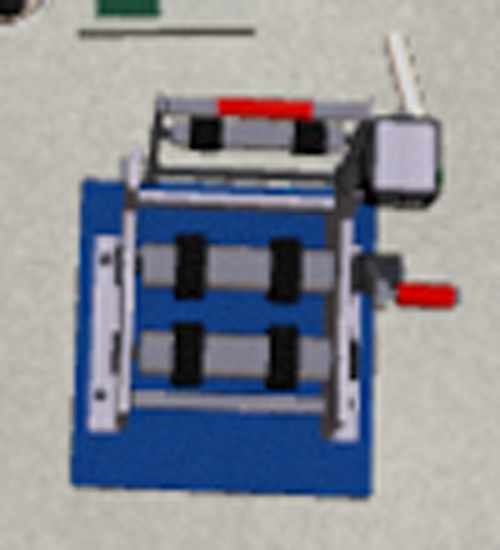

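View pics/t0.png

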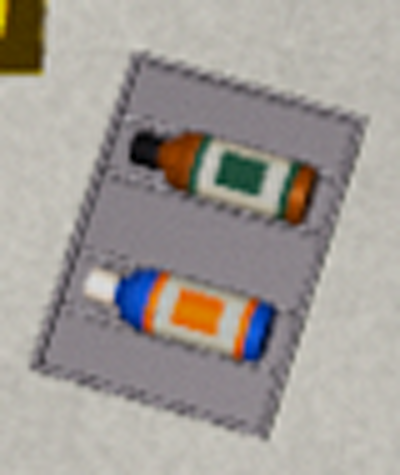

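The crops show:
- **Tyres:** (190,267), (286,267), (188,353) and (284,355).
- **Base front corners:** (72,485) and (370,496).
- **Red bar:** (265,107). **Grip:** (428,296).
- **Tray corners:** (137,55), (365,118), (268,437) and (35,370).
- **Amber bottle:** cap end (131,148), base end (317,198).

```bash
cat >> h.py <<'E'
import pickle
from scipy.optimize import least_squares
cams=pickle.load(open('cams.pkl','rb'))
def proj(P,n='top'):
    c=cams[n]; q=(np.atleast_2d(P)-c['origin'])@np.array(c['rotation']); q=q@np.array(c['K']).T
    return q[:,:2]/q[:,2:]
def back(uv,z,n='top'):
    c=cams[n]; d=np.array(c['rotation'])@np.linalg.inv(c['K'])@np.append(uv,1); o=np.array(c['origin'])
    return o+d*(z-o[2])/d[2]
def crop(p,u0,v0,s=5): return (np.array(p,float)+.5)/s-.5+[u0,v0]
def place(p,L):
    c,s=np.cos(p[2]),np.sin(p[2]); return np.array(L)@np.array([[c,s,0],[-s,c,0],[0,0,1]])+[p[0],p[1],0]
E
python3 - <<'E'
from h import *
t=crop([[190,267],[286,267],[188,353],[284,355]],305,130)
L=np.array([[.034,-.032,.127],[-.034,-.032,.127],[.034,.032,.127],[-.034,.032,.127]])
for zb in (.006,.012,.02):
    uv=np.vstack([t,crop([[72,485],[370,496]],305,130)])
    LL=np.vstack([L,[[.115,.12,zb],[-.115,.12,zb]]])
    f=lambda p:(proj(place(p,LL))-uv).ravel()
    r=least_squares(f,[.6,-.05,1.57]); print(zb,r.x,f(r.x).reshape(-1,2).round(2).tolist())
f=lambda p:(proj(place(p,L))-t).ravel(); r=least_squares(f,[.6,-.05,1.57]); print('tyres',r.x)
P=r.x
bar=crop([265,107],305,130); grip=crop([428,296],305,130)
g=lambda a:(proj(place(P,[[0,-.085+.14*np.cos(a[0]),.197+.14*np.sin(a[0])]]))-bar).ravel()
q=least_squares(g,[1.6]);print('press',q.x,q.fun)
g=lambda a:(proj(place(P,[[-.1535,-.032-.07*np.sin(a[0]),.125+.07*np.cos(a[0])]]))-grip).ravel()
q=least_squares(g,[-.5]);print('crank',q.x,q.fun)
uv=crop([[137,55],[365,118],[268,437],[35,370]],210,150)
# tray x to cap (left)
LT=np.array([[.095,-.13,.014],[-.095,-.13,.014],[-.095,.13,.014],[.095,.13,.014]])
f=lambda p:(proj(place(p,LT))-uv).ravel(); r=least_squares(f,[.6,.3,1.3]); print('tray',r.x,r.fun.round(2))
print('lane',place(r.x,[[0,-.055,.03],[0,.055,.03]]))
a=back(crop([131,148],210,150),.03); b=back(crop([317,198],210,150),.03); print(a,b,np.linalg.norm(a-b),np.arctan2(*(a-b)[1::-1]))
print('bottle',b+(a-b)*52/142)
E
```

```text
0.006 [ 0.55892166 -0.092894    1.53253303] [[0.13, -0.48], [-0.21, 0.17], [0.06, -0.16], [-0.17, 0.1], [-0.24, 0.21], [0.44, 0.17]]
0.012 [ 0.55875221 -0.09280839  1.531395  ] [[0.12, -0.44], [-0.23, 0.22], [0.02, -0.12], [-0.21, 0.16], [-0.29, 0.08], [0.6, 0.11]]
0.02 [ 0.55852378 -0.09269295  1.52987818] [[0.1, -0.4], [-0.24, 0.3], [-0.02, -0.08], [-0.25, 0.23], [-0.36, -0.11], [0.8, 0.03]]
tyres [ 0.55858074 -0.09306652  1.5456926 ]
press [1.64455533] [-0.42452007 -0.00099886]
crank [-0.45691268] [7.47703166 0.55484855]
tray [0.55357563 0.29122308 1.28937391] [-0.44 -0.66  0.6  -0.18  0.4   0.56 -0.56  0.22]
lane [[0.60641201 0.27594834 0.03      ]
 [0.50073926 0.30649781 0.03      ]]
[0.62511428 0.3444918  0.03      ] [0.5856749  0.20108062 0.03      ] 0.14873544617394938 1.3024216169325105
bottle [0.60011749 0.25359739 0.03      ]
```

```bash
cat > mv.py <<'E'
import numpy as np, json, sys, os
from scipy.spatial.transform import Rotation as Ro
M=np.array([.559,-.093]); YAW=1.533
def tool(psi,lean=0):  # pointing down, x heading psi; lean: tips swing against heading x (body leans toward +x heading)
    c,s=np.cos(psi),np.sin(psi)
    R=np.array([[c,s,0],[s,-c,0],[0,0,-1.]])
    return R@Ro.from_rotvec([0,-lean,0]).as_matrix()
PM=YAW-np.pi
def mach(x,y,z):
    c,s=np.cos(YAW),np.sin(YAW); return np.array([M[0]+c*x-s*y,M[1]+s*x+c*y,z])
def load():
    d=json.load(open('cmd.json')); return np.array(d['p']),np.array(d['R'])
def save(p,R): json.dump({'p':np.asarray(p).tolist(),'R':np.asarray(R).tolist()},open('cmd.json','w'))
def call(ways):
    """ways: list of (p,R) per row, one call; prints rows, advances commanded pose"""
    p0,R0=load(); rows=[]
    for p,R in ways:
        s=(R0.T@(np.asarray(p)-p0)/.12).round(3); t=(Ro.from_matrix(R0.T@R).as_rotvec()/(np.pi/2)).round(3)
        if abs(s).max()>1 or abs(t).max()>1: print('RANGE',s,t)
        rows.append({"slide":(s+0).tolist(),"turn":(t+0).tolist()})
    print(json.dumps(rows))
    save(p0+R0@s*.12, R0@Ro.from_rotvec(t*np.pi/2).as_matrix())
def line(p,R,n,hold=0):
    """n rows from commanded pose to p,R, split so each call stays in range"""
    p0,R0=load(); dv=Ro.from_matrix(R0.T@R).as_rotvec()
    W=[(p0+(p-p0)*k/n,R0@Ro.from_rotvec(dv*k/n).as_matrix()) for k in range(1,n+1)]+[(p,R)]*hold
    while W:
        pc,Rc=load(); m=0
        while m<min(10,len(W)) and abs(Rc.T@(W[m][0]-pc)).max()<.1199 and np.linalg.norm(Ro.from_matrix(Rc.T@W[m][1]).as_rotvec())<1.5: m+=1
        call(W[:m]); W=W[m:]
E
python3 - <<'E'
from mv import *
from rig import observe
s=observe(); save(s['ee_pos'],s['tcp_rot'])
pb=-1.846
line(np.array([.40,-.15,.26]),tool((-2.902+pb)/2),12)
line(np.array([.600,.2545,.16]),tool(pb),11)
line(np.array([.600,.2545,.075]),tool(pb),4,1)
print(tool(pb).round(3).tolist())
E
```

```text
[{"slide": [-0.245, 0.25, -0.007], "turn": [0.0, 0.0, -0.028]}, {"slide": [-0.49, 0.499, -0.014], "turn": [0.0, 0.0, -0.056]}, {"slide": [-0.736, 0.749, -0.022], "turn": [0.0, 0.0, -0.084]}, {"slide": [-0.981, 0.998, -0.029], "turn": [0.0, 0.0, -0.112]}]
[{"slide": [-0.285, 0.203, -0.007], "turn": [0.0, 0.0, -0.028]}, {"slide": [-0.57, 0.406, -0.014], "turn": [0.0, 0.0, -0.056]}, {"slide": [-0.855, 0.609, -0.021], "turn": [0.001, 0.0, -0.084]}]
[{"slide": [-0.309, 0.163, -0.008], "turn": [0.0, 0.0, -0.028]}, {"slide": [-0.619, 0.327, -0.015], "turn": [0.0, 0.0, -0.056]}, {"slide": [-0.928, 0.49, -0.023], "turn": [0.0, 0.0, -0.085]}]
[{"slide": [-0.328, 0.121, -0.008], "turn": [0.0, 0.0, -0.028]}, {"slide": [-0.657, 0.242, -0.015], "turn": [0.0, 0.0, -0.056]}]
[{"slide": [-0.322, 0.115, 0.076], "turn": [0.0, 0.0, -0.031]}, {"slide": [-0.644, 0.23, 0.152], "turn": [0.0, 0.0, -0.061]}, {"slide": [-0.966, 0.345, 0.228], "turn": [0.0, 0.0, -0.092]}]
[{"slide": [-0.335, 0.068, 0.075], "turn": [0.0, 0.0, -0.03]}, {"slide": [-0.67, 0.136, 0.151], "turn": [0.0, 0.0, -0.061]}]
[{"slide": [-0.34, 0.035, 0.076], "turn": [0.0, 0.0, -0.03]}, {"slide": [-0.68, 0.07, 0.152], "turn": [0.0, 0.0, -0.061]}]
[{"slide": [-0.342, 0.003, 0.076], "turn": [0.0, 0.0, -0.03]}, {"slide": [-0.683, 0.005, 0.152], "turn": [0.0, 0.0, -0.061]}]
[{"slide": [-0.341, -0.03, 0.075], "turn": [0.0, 0.0, -0.03]}, {"slide": [-0.681, -0.06, 0.151], "turn": [0.0, 0.0, -0.061]}]
[{"slide": [0.0, 0.0, 0.177], "turn": [0.0, 0.0, 0.0]}, {"slide": [0.0, 0.0, 0.354], "turn": [0.0, 0.0, 0.0]}, {"slide": [0.0, 0.0, 0.531], "turn": [0.0, 0.0, 0.0]}, {"slide": [0.0, 0.0, 0.709], "turn": [0.0, 0.0, 0.0]}, {"slide": [0.0, 0.0, 0.709], "turn": [0.0, 0.0, 0.0]}]
[[-0.272, -0.962, 0.0], [-0.962, 0.272, 0.0], [0.0, 0.0, -1.0]]
```

Request:
{"method": "arm_command", "body": {"series": [{"slide": [-0.245,0.25,-0.007],"turn": [0.0,0.0,-0.028]},{"slide": [-0.49,0.499,-0.014],"turn": [0.0,0.0,-0.056]},{"slide": [-0.736,0.749,-0.022],"turn": [0.0,0.0,-0.084]},{"slide": [-0.981,0.998,-0.029],"turn": [0.0,0.0,-0.112]}], "hand": -1, "squeeze": 40}}

```text
time_s: 0.6
ee_pos: [0.2284, -0.4375, 0.253]
tcp_rot: [[-0.915, -0.404, -0.0], [-0.404, 0.915, 0.001], [0.0, 0.001, -1.0]]
contact_force: [0.6, -0.8, 0.2]
gripper_width: 1.0
grip_force: 0.0
```

Request:
{"method": "arm_command", "body": {"series": [{"slide": [-0.285,0.203,-0.007],"turn": [0.0,0.0,-0.028]},{"slide": [-0.57,0.406,-0.014],"turn": [0.0,0.0,-0.056]},{"slide": [-0.855,0.609,-0.021],"turn": [0.001,0.0,-0.084]}]}}

```text
time_s: 0.98
ee_pos: [0.2928, -0.3292, 0.2557]
tcp_rot: [[-0.854, -0.521, 0.001], [-0.521, 0.854, -0.001], [0.0, -0.001, -1.0]]
contact_force: [0.8, -0.4, 0.8]
gripper_width: 0.996
grip_force: 0.0
```

Request:
{"method": "arm_command", "body": {"series": [{"slide": [-0.309,0.163,-0.008],"turn": [0.0,0.0,-0.028]},{"slide": [-0.619,0.327,-0.015],"turn": [0.0,0.0,-0.056]},{"slide": [-0.928,0.49,-0.023],"turn": [0.0,0.0,-0.085]}]}}

```text
time_s: 1.35
ee_pos: [0.3574, -0.221, 0.2584]
tcp_rot: [[-0.776, -0.63, 0.001], [-0.63, 0.776, -0.001], [0.0, -0.001, -1.0]]
contact_force: [0.9, -0.3, -0.4]
gripper_width: 1.002
grip_force: 0.0
```

Request:
{"method": "arm_command", "body": {"series": [{"slide": [-0.328,0.121,-0.008],"turn": [0.0,0.0,-0.028]},{"slide": [-0.657,0.242,-0.015],"turn": [0.0,0.0,-0.056]}]}}

```text
time_s: 1.6
ee_pos: [0.4004, -0.1488, 0.2602]
tcp_rot: [[-0.718, -0.696, 0.001], [-0.696, 0.718, -0.001], [0.0, -0.001, -1.0]]
contact_force: [-0.5, -0.6, -0.7]
gripper_width: 0.997
grip_force: 0.0
```

Request:
{"method": "arm_command", "body": {"series": [{"slide": [-0.322,0.115,0.076],"turn": [0.0,0.0,-0.031]},{"slide": [-0.644,0.23,0.152],"turn": [0.0,0.0,-0.061]},{"slide": [-0.966,0.345,0.228],"turn": [0.0,0.0,-0.092]}]}}

```text
time_s: 1.98
ee_pos: [0.4549, -0.0386, 0.2324]
tcp_rot: [[-0.61, -0.792, 0.0], [-0.792, 0.61, -0.001], [0.001, -0.001, -1.0]]
contact_force: [0.6, -0.4, -1.1]
gripper_width: 0.999
grip_force: 0.0
```

Request:
{"method": "arm_command", "body": {"series": [{"slide": [-0.335,0.068,0.075],"turn": [0.0,0.0,-0.03]},{"slide": [-0.67,0.136,0.151],"turn": [0.0,0.0,-0.061]}]}}

```text
time_s: 2.22
ee_pos: [0.4912, 0.035, 0.2141]
tcp_rot: [[-0.532, -0.847, 0.0], [-0.847, 0.532, -0.001], [0.001, -0.001, -1.0]]
contact_force: [-0.3, -0.7, -0.3]
gripper_width: 1.002
grip_force: 0.0
```

Request:
{"method": "arm_command", "body": {"series": [{"slide": [-0.34,0.035,0.076],"turn": [0.0,0.0,-0.03]},{"slide": [-0.68,0.07,0.152],"turn": [0.0,0.0,-0.061]}]}}

```text
time_s: 2.48
ee_pos: [0.5276, 0.1084, 0.1957]
tcp_rot: [[-0.448, -0.894, 0.0], [-0.894, 0.448, -0.001], [0.001, -0.001, -1.0]]
contact_force: [-0.8, 0.1, -0.7]
gripper_width: 0.999
grip_force: 0.0
```

Request:
{"method": "arm_command", "body": {"series": [{"slide": [-0.342,0.003,0.076],"turn": [0.0,0.0,-0.03]},{"slide": [-0.683,0.005,0.152],"turn": [0.0,0.0,-0.061]}]}}

```text
time_s: 2.72
ee_pos: [0.564, 0.1818, 0.1773]
tcp_rot: [[-0.361, -0.933, -0.0], [-0.933, 0.361, -0.002], [0.001, -0.001, -1.0]]
contact_force: [-0.2, 0.0, 0.8]
gripper_width: 1.002
grip_force: 0.0
```

Request:
{"method": "arm_command", "body": {"series": [{"slide": [-0.341,-0.03,0.075],"turn": [0.0,0.0,-0.03]},{"slide": [-0.681,-0.06,0.151],"turn": [0.0,0.0,-0.061]},{"slide": [-0.681,-0.06,0.151],"turn": [0.0,0.0,-0.061]}]}}

```text
time_s: 3.1
ee_pos: [0.5996, 0.2558, 0.1565]
tcp_rot: [[-0.269, -0.963, -0.004], [-0.963, 0.269, -0.004], [0.004, 0.002, -1.0]]
contact_force: [-0.1, -0.4, -0.5]
gripper_width: 0.997
grip_force: 0.0
```

Request:
{"method": "arm_command", "body": {"series": [{"slide": [0.0,0.0,0.177],"turn": [0.0,0.0,0.0]},{"slide": [0.0,0.0,0.354],"turn": [0.0,0.0,0.0]},{"slide": [0.0,0.0,0.531],"turn": [0.0,0.0,0.0]},{"slide": [0.0,0.0,0.709],"turn": [0.0,0.0,0.0]},{"slide": [0.0,0.0,0.709],"turn": [0.0,0.0,0.0]}]}}

```text
time_s: 3.72
ee_pos: [0.5989, 0.2528, 0.0728]
tcp_rot: [[-0.272, -0.962, -0.003], [-0.962, 0.272, -0.003], [0.004, 0.002, -1.0]]
contact_force: [-0.0, 0.2, 0.6]
gripper_width: 0.996
grip_force: 0.0
```

Run:
```python
from h import *
s=observe(); print(np.round(s['joint_positions'],3),s['ee_pos'])
a=snap('side','s1.png')['color']; b=snap('top','t1.png')['color']
A=cv2.resize(a[110:230,260:380],(600,600),interpolation=cv2.INTER_CUBIC)
cv2.imwrite('pics/s1c.png',A)
```

```text
[ 7.070e-01  2.230e-01 -4.000e-02  1.000e-03 -1.312e+00 -9.830e-01] [0.59890387 0.25284738 0.0728359 ]
```

View pics/s1c.png

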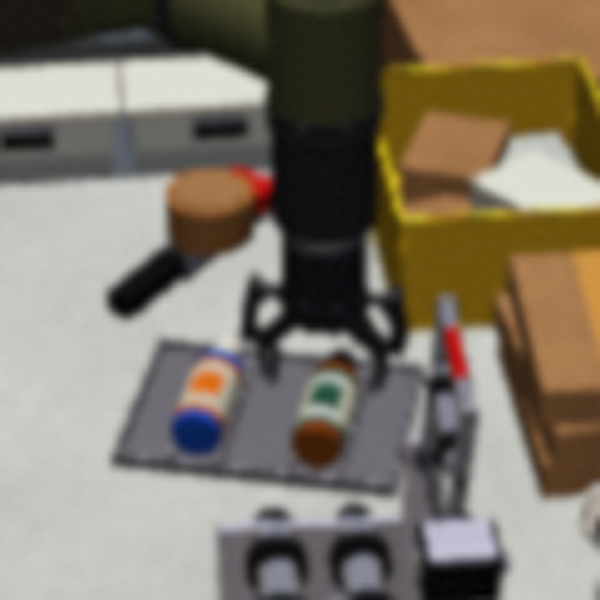

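The side crop shows the open fingers straddling the amber bottle at (268,368) and (377,380), with the bottle midway at about (325,400). I'll go down and grip.

Request:
{"method": "arm_command", "body": {"series": [{"slide": [0.01,0,0.1],"turn": [0,0,0]},{"slide": [0.01,0,0.2],"turn": [0,0,0]},{"slide": [0.01,0,0.29],"turn": [0,0,0]},{"slide": [0.01,0,0.29],"turn": [0,0,0]}]}}

```text
time_s: 4.32
ee_pos: [0.599, 0.2523, 0.0383]
tcp_rot: [[-0.271, -0.962, -0.002], [-0.962, 0.271, -0.003], [0.003, 0.001, -1.0]]
contact_force: [0.0, -0.2, -0.4]
gripper_width: 0.999
grip_force: 0.0
```

Request:
{"method": "arm_command", "body": {"series": [{"slide": [0,0,0],"turn": [0,0,0]},{"slide": [0,0,0],"turn": [0,0,0]},{"slide": [0,0,0],"turn": [0,0,0]},{"slide": [0,0,0],"turn": [0,0,0]},{"slide": [0,0,0],"turn": [0,0,0]},{"slide": [0,0,0],"turn": [0,0,0]},{"slide": [0,0,0],"turn": [0,0,0]},{"slide": [0,0,0],"turn": [0,0,0]}], "hand": 1, "squeeze": 40}}

```text
time_s: 5.32
ee_pos: [0.6002, 0.253, 0.0409]
tcp_rot: [[-0.271, -0.963, 0.002], [-0.963, 0.271, -0.001], [0.0, -0.002, -1.0]]
contact_force: [-0.3, -0.3, 4.7]
gripper_width: 0.546
grip_force: 42.0
```

Run:
```python
from mv import *
from rig import observe
p,R=load(); p=p+R@np.array([.01,0,.29])*.12; save(p,R); print(p, observe()['ee_pos'])
pb=-1.846
line(p+[0,0,.23],R,7)
line(mach(0,0,.27),tool(PM),12)
print(load()[0])
line(mach(0,0,.20),tool(PM),4,2)
```

```text
[0.59966143 0.2533331  0.04014105] [0.60023412 0.2530185  0.04092013]
[{"slide": [0.0, 0.0, -0.274], "turn": [0.0, 0.0, 0.0]}, {"slide": [0.0, 0.0, -0.548], "turn": [0.0, 0.0, 0.0]}, {"slide": [0.0, 0.0, -0.821], "turn": [0.0, 0.0, 0.0]}]
[{"slide": [0.0, 0.0, -0.274], "turn": [0.0, 0.0, 0.0]}, {"slide": [0.0, 0.0, -0.548], "turn": [0.0, 0.0, 0.0]}, {"slide": [0.0, 0.0, -0.822], "turn": [0.0, 0.0, 0.0]}]
[{"slide": [0.0, 0.0, -0.274], "turn": [0.0, 0.0, 0.0]}]
[{"slide": [0.239, -0.038, 0.0], "turn": [0.0, 0.0, -0.013]}, {"slide": [0.478, -0.076, 0.0], "turn": [0.0, 0.0, -0.025]}, {"slide": [0.717, -0.114, 0.0], "turn": [0.0, 0.0, -0.038]}, {"slide": [0.956, -0.153, 0.0], "turn": [0.0, 0.0, -0.05]}]
[{"slide": [0.242, -0.019, 0.0], "turn": [0.0, 0.0, -0.013]}, {"slide": [0.483, -0.038, 0.001], "turn": [0.0, 0.0, -0.025]}, {"slide": [0.725, -0.057, 0.001], "turn": [0.0, 0.0, -0.038]}, {"slide": [0.966, -0.076, 0.001], "turn": [0.0, 0.0, -0.051]}]
[{"slide": [0.242, 0.0, 0.0], "turn": [0.0, 0.0, -0.012]}, {"slide": [0.484, 0.0, 0.0], "turn": [0.0, 0.0, -0.025]}, {"slide": [0.726, 0.0, 0.0], "turn": [0.0, 0.0, -0.037]}, {"slide": [0.968, 0.0, 0.0], "turn": [0.0, 0.0, -0.05]}]
[ 0.55900775 -0.09294205  0.27000735]
[{"slide": [0.0, 0.0, 0.146], "turn": [0.0, 0.0, 0.0]}, {"slide": [0.0, 0.0, 0.292], "turn": [0.0, 0.0, 0.0]}, {"slide": [0.0, 0.0, 0.438], "turn": [0.0, 0.0, 0.0]}, {"slide": [0.001, 0.0, 0.583], "turn": [0.0, 0.0, 0.0]}, {"slide": [0.001, 0.0, 0.583], "turn": [0.0, 0.0, 0.0]}, {"slide": [0.001, 0.0, 0.583], "turn": [0.0, 0.0, 0.0]}]
```

Request:
{"method": "arm_command", "body": {"series": [{"slide": [0.0,0.0,-0.15],"turn": [0.0,0.0,0.0]},{"slide": [0.0,0.0,-0.4],"turn": [0.0,0.0,0.0]},{"slide": [0.0,0.0,-0.821],"turn": [0.0,0.0,0.0]}]}}

```text
time_s: 5.7
ee_pos: [0.598, 0.2521, 0.1366]
tcp_rot: [[-0.272, -0.962, -0.005], [-0.962, 0.272, -0.004], [0.006, 0.004, -1.0]]
contact_force: [0.5, 2.0, -3.1]
gripper_width: 0.55
grip_force: 41.8
```

Request:
{"method": "arm_command", "body": {"series": [{"slide": [0.0,0.0,-0.274],"turn": [0.0,0.0,0.0]},{"slide": [0.0,0.0,-0.548],"turn": [0.0,0.0,0.0]},{"slide": [0.0,0.0,-0.822],"turn": [0.0,0.0,0.0]}]}}

```text
time_s: 6.08
ee_pos: [0.5989, 0.2528, 0.2378]
tcp_rot: [[-0.271, -0.962, -0.001], [-0.962, 0.271, -0.002], [0.002, 0.001, -1.0]]
contact_force: [0.6, 0.6, -3.6]
gripper_width: 0.543
grip_force: 42.0
```

Request:
{"method": "arm_command", "body": {"series": [{"slide": [0.0,0.0,-0.274],"turn": [0.0,0.0,0.0]}]}}

```text
time_s: 6.2
ee_pos: [0.5989, 0.2529, 0.2706]
tcp_rot: [[-0.271, -0.962, -0.001], [-0.962, 0.271, -0.002], [0.002, 0.001, -1.0]]
contact_force: [-0.1, 0.5, -3.3]
gripper_width: 0.546
grip_force: 42.0
```

Request:
{"method": "arm_command", "body": {"series": [{"slide": [0.239,-0.038,0.0],"turn": [0.0,0.0,-0.013]},{"slide": [0.478,-0.076,0.0],"turn": [0.0,0.0,-0.025]},{"slide": [0.717,-0.114,0.0],"turn": [0.0,0.0,-0.038]},{"slide": [0.956,-0.153,0.0],"turn": [0.0,0.0,-0.05]}]}}

```text
time_s: 6.7
ee_pos: [0.5854, 0.1367, 0.2698]
tcp_rot: [[-0.194, -0.981, -0.001], [-0.981, 0.194, -0.002], [0.002, 0.001, -1.0]]
contact_force: [0.6, -0.6, -2.7]
gripper_width: 0.546
grip_force: 42.1
```

Request:
{"method": "arm_command", "body": {"series": [{"slide": [0.242,-0.019,0.0],"turn": [0.0,0.0,-0.013]},{"slide": [0.483,-0.038,0.001],"turn": [0.0,0.0,-0.025]},{"slide": [0.725,-0.057,0.001],"turn": [0.0,0.0,-0.038]},{"slide": [0.966,-0.076,0.001],"turn": [0.0,0.0,-0.051]}]}}

```text
time_s: 7.2
ee_pos: [0.5717, 0.0213, 0.2698]
tcp_rot: [[-0.115, -0.993, -0.001], [-0.993, 0.115, -0.001], [0.001, 0.001, -1.0]]
contact_force: [-0.2, 0.2, -2.5]
gripper_width: 0.544
grip_force: 42.1
```

Request:
{"method": "arm_command", "body": {"series": [{"slide": [0.242,0.0,0.0],"turn": [0.0,0.0,-0.012]},{"slide": [0.484,0.0,0.0],"turn": [0.0,0.0,-0.025]},{"slide": [0.726,0.0,0.0],"turn": [0.0,0.0,-0.037]},{"slide": [0.968,0.0,0.0],"turn": [0.0,0.0,-0.05]}]}}

```text
time_s: 7.7
ee_pos: [0.5582, -0.094, 0.27]
tcp_rot: [[-0.037, -0.999, -0.001], [-0.999, 0.037, -0.001], [0.001, 0.001, -1.0]]
contact_force: [0.4, -0.0, -3.2]
gripper_width: 0.541
grip_force: 42.1
```

Request:
{"method": "arm_command", "body": {"series": [{"slide": [0.0,0.0,0.146],"turn": [0.0,0.0,0.0]},{"slide": [0.0,0.0,0.292],"turn": [0.0,0.0,0.0]},{"slide": [0.0,0.0,0.438],"turn": [0.0,0.0,0.0]},{"slide": [0.001,0.0,0.583],"turn": [0.0,0.0,0.0]},{"slide": [0.001,0.0,0.583],"turn": [0.0,0.0,0.0]},{"slide": [0.001,0.0,0.583],"turn": [0.0,0.0,0.0]}]}}

```text
time_s: 8.45
ee_pos: [0.5593, -0.0934, 0.2011]
tcp_rot: [[-0.037, -0.999, 0.001], [-0.999, 0.037, -0.002], [0.002, -0.002, -1.0]]
contact_force: [-0.3, -0.2, -1.7]
gripper_width: 0.546
grip_force: 41.9
```

Run:
```python
from h import *
a=snap('side','s2.png')['color']; b=snap('top','t2.png')['color']
A=cv2.resize(a[170:290,270:390],(400,400),interpolation=cv2.INTER_CUBIC)
B=cv2.resize(b[130:250,300:420],(400,400),interpolation=cv2.INTER_CUBIC)
cv2.imwrite('pics/c2.png',np.hstack([A,B]))
```

```text
(no output)
```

View pics/c2.png

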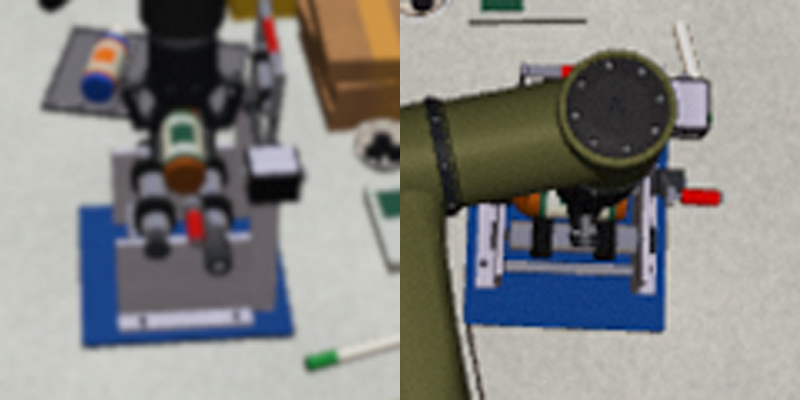

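Left (side view): the bottle hangs above the two rollers, base disc centre about (184,178) in the crop. Right (top view): it lies across the machine, cap to the left. I'll check that against the projection.

Run:
```python
from h import *
from mv import mach
d=lambda P:((proj(P,'side')-[270,170]+.5)*400/120).round(0)
for n,P in dict(base=mach(-.052,0,.190),hub=mach(-.146,-.032,.125),rollend=mach(-.12,.032,.125),grip=mach(-.126,-.032+.07*np.sin(.457),.125+.07*np.cos(.457)),barmid=mach(0,-.085+.14*np.cos(1.645),.197+.14*np.sin(1.645)),basecorner=mach(-.115,.12,.012),bc2=mach(-.115,-.12,.012),countertop=mach(-.125,-.0875,.257)).items(): print(n,d(P))
```

```text
base [[185. 182.]]
hub [[222. 285.]]
rollend [[160. 271.]]
grip [[192. 230.]]
barmid [[272.  39.]]
basecorner [[ 82. 346.]]
bc2 [[296. 334.]]
countertop [[277. 174.]]
```

The projection agrees to about 1 mm. Lowering and releasing.

Request:
{"method": "arm_command", "body": {"series": [{"slide": [0,0,0.08],"turn": [0,0,0]},{"slide": [0,0,0.15],"turn": [0,0,0]},{"slide": [0,0,0.21],"turn": [0,0,0]},{"slide": [0,0,0.23],"turn": [0,0,0]},{"slide": [0,0,0.24],"turn": [0,0,0]},{"slide": [0,0,0.24],"turn": [0,0,0]}]}}

```text
time_s: 9.3
ee_pos: [0.5586, -0.0934, 0.1724]
tcp_rot: [[-0.038, -0.999, 0.0], [-0.999, 0.038, -0.001], [0.001, -0.0, -1.0]]
contact_force: [-5.2, 1.6, 2.3]
gripper_width: 0.546
grip_force: 42.6
```

Run:
```python
from mv import *
p,R=load(); p=p+R@np.array([0,0,.24])*.12; save(p,R); print(p)
line(p+[0,0,.16],R,5)
```

```text
[ 0.55902858 -0.09304963  0.17124733]
[{"slide": [0.0, 0.0, -0.267], "turn": [0.0, 0.0, 0.0]}, {"slide": [0.0, 0.0, -0.533], "turn": [0.0, 0.0, 0.0]}, {"slide": [0.0, 0.0, -0.8], "turn": [0.0, 0.0, 0.0]}]
[{"slide": [0.0, 0.0, -0.267], "turn": [0.0, 0.0, 0.0]}, {"slide": [0.0, 0.0, -0.533], "turn": [0.0, 0.0, 0.0]}]
```

Request:
{"method": "arm_command", "body": {"series": [{"slide": [0,0,0],"turn": [0,0,0]},{"slide": [0,0,0],"turn": [0,0,0]},{"slide": [0,0,0],"turn": [0,0,0]},{"slide": [0,0,0],"turn": [0,0,0]},{"slide": [0,0,0],"turn": [0,0,0]},{"slide": [0,0,0],"turn": [0,0,0]}], "hand": -0.7}}

```text
time_s: 10.05
ee_pos: [0.5591, -0.0934, 0.1716]
tcp_rot: [[-0.038, -0.999, 0.001], [-0.999, 0.038, -0.001], [0.001, -0.001, -1.0]]
contact_force: [-0.8, 0.3, 0.3]
gripper_width: 0.849
grip_force: 0.0
```

Request:
{"method": "arm_command", "body": {"series": [{"slide": [0.0,0.0,-0.1],"turn": [0.0,0.0,0.0]},{"slide": [0.0,0.0,-0.4],"turn": [0.0,0.0,0.0]},{"slide": [0.0,0.0,-0.8],"turn": [0.0,0.0,0.0]}]}}

```text
time_s: 10.42
ee_pos: [0.5586, -0.0933, 0.2686]
tcp_rot: [[-0.038, -0.999, -0.001], [-0.999, 0.038, -0.002], [0.002, 0.001, -1.0]]
contact_force: [-0.4, 0.0, 0.8]
gripper_width: 0.851
grip_force: 0.0
```

Request:
{"method": "arm_command", "body": {"series": [{"slide": [0.0,0.0,-0.267],"turn": [0.0,0.0,0.0]},{"slide": [0.0,0.0,-0.533],"turn": [0.0,0.0,0.0]}]}}

```text
time_s: 10.68
ee_pos: [0.5589, -0.0933, 0.334]
tcp_rot: [[-0.038, -0.999, 0.002], [-0.999, 0.038, -0.001], [0.001, -0.002, -1.0]]
contact_force: [0.2, -0.6, -0.4]
gripper_width: 0.85
grip_force: 0.0
```

Run:
```python
from h import *
from mv import *
a=snap('side','s3.png')['color']
A=cv2.resize(a[170:270,280:400],None,fx=6,fy=6,interpolation=cv2.INTER_CUBIC)
cv2.imwrite('pics/s3c.png',A)
R=tool(PM)
line(mach(0,-.05,.42),R,5)
b=mach(0,-.085+.14*np.cos(1.645),.197+.14*np.sin(1.645)); print('bar',b)
line(np.append(b[:2],.42),R,3,1)
print('--')
line(b+[0,0,.04],R,3,1)
line(b+[0,0,.002],R,4,1)
```

```text
[{"slide": [0.0, -0.083, -0.148], "turn": [0.0, 0.0, 0.0]}, {"slide": [0.0, -0.167, -0.296], "turn": [0.0, 0.0, 0.0]}, {"slide": [0.0, -0.25, -0.444], "turn": [0.0, 0.0, 0.0]}, {"slide": [0.0, -0.334, -0.592], "turn": [0.0, 0.0, 0.0]}, {"slide": [-0.001, -0.417, -0.74], "turn": [0.0, 0.0, 0.0]}]
bar [ 0.65431086 -0.09660412  0.33661474]
[{"slide": [0.0, -0.126, 0.0], "turn": [0.0, 0.0, 0.0]}, {"slide": [0.0, -0.252, 0.0], "turn": [0.0, 0.0, 0.0]}, {"slide": [0.0, -0.378, 0.0], "turn": [0.0, 0.0, 0.0]}, {"slide": [0.0, -0.378, 0.0], "turn": [0.0, 0.0, 0.0]}]
--
[{"slide": [0.0, 0.0, 0.121], "turn": [0.0, 0.0, 0.0]}, {"slide": [0.0, 0.0, 0.241], "turn": [0.0, 0.0, 0.0]}, {"slide": [0.0, 0.0, 0.362], "turn": [0.0, 0.0, 0.0]}, {"slide": [0.0, 0.0, 0.362], "turn": [0.0, 0.0, 0.0]}]
[{"slide": [0.0, 0.0, 0.079], "turn": [0.0, 0.0, 0.0]}, {"slide": [0.0, 0.0, 0.158], "turn": [0.0, 0.0, 0.0]}, {"slide": [0.0, 0.0, 0.237], "turn": [0.0, 0.0, 0.0]}, {"slide": [0.001, 0.0, 0.316], "turn": [0.0, 0.0, 0.0]}, {"slide": [0.001, 0.0, 0.316], "turn": [0.0, 0.0, 0.0]}]
```

View pics/s3c.png

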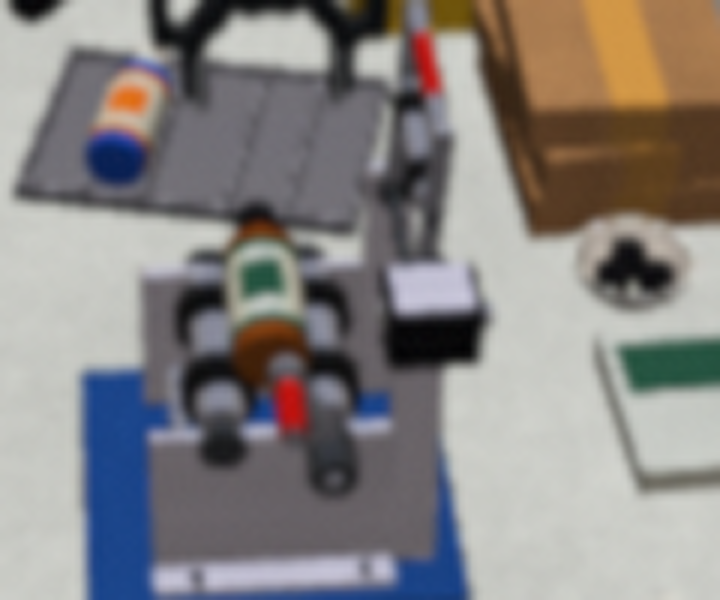

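The amber bottle rests on both rollers, centred. The red bar is at (427,62) in the crop, which matches the prediction. Going to the bar.

Request:
{"method": "arm_command", "body": {"series": [{"slide": [0.0,-0.083,-0.148],"turn": [0.0,0.0,0.0]},{"slide": [0.0,-0.167,-0.296],"turn": [0.0,0.0,0.0]},{"slide": [0.0,-0.25,-0.444],"turn": [0.0,0.0,0.0]},{"slide": [0.0,-0.334,-0.592],"turn": [0.0,0.0,0.0]},{"slide": [-0.001,-0.417,-0.74],"turn": [0.0,0.0,0.0]}], "hand": 0.0, "squeeze": 20}}

```text
time_s: 11.35
ee_pos: [0.609, -0.095, 0.4218]
tcp_rot: [[-0.038, -0.999, 0.002], [-0.999, 0.038, -0.001], [0.001, -0.002, -1.0]]
contact_force: [-0.1, -0.3, 0.3]
gripper_width: 0.498
grip_force: 0.0
```

Request:
{"method": "arm_command", "body": {"series": [{"slide": [0.0,-0.126,0.0],"turn": [0.0,0.0,0.0]},{"slide": [0.0,-0.252,0.0],"turn": [0.0,0.0,0.0]},{"slide": [0.0,-0.378,0.0],"turn": [0.0,0.0,0.0]},{"slide": [0.0,-0.378,0.0],"turn": [0.0,0.0,0.0]}]}}

```text
time_s: 11.85
ee_pos: [0.6548, -0.0965, 0.4196]
tcp_rot: [[-0.038, -0.999, -0.001], [-0.999, 0.038, -0.001], [0.001, 0.001, -1.0]]
contact_force: [1.0, -0.8, 0.3]
gripper_width: 0.504
grip_force: 0.0
```

Request:
{"method": "arm_command", "body": {"series": [{"slide": [0.0,0.0,0.121],"turn": [0.0,0.0,0.0]},{"slide": [0.0,0.0,0.241],"turn": [0.0,0.0,0.0]},{"slide": [0.0,0.0,0.362],"turn": [0.0,0.0,0.0]},{"slide": [0.0,0.0,0.362],"turn": [0.0,0.0,0.0]}]}}

```text
time_s: 12.35
ee_pos: [0.6535, -0.0966, 0.3766]
tcp_rot: [[-0.038, -0.999, -0.001], [-0.999, 0.038, -0.001], [0.001, 0.001, -1.0]]
contact_force: [-0.5, -0.1, -1.0]
gripper_width: 0.5
grip_force: 0.0
```

Request:
{"method": "arm_command", "body": {"series": [{"slide": [0.0,0.0,0.079],"turn": [0.0,0.0,0.0]},{"slide": [0.0,0.0,0.158],"turn": [0.0,0.0,0.0]},{"slide": [0.0,0.0,0.237],"turn": [0.0,0.0,0.0]},{"slide": [0.001,0.0,0.316],"turn": [0.0,0.0,0.0]},{"slide": [0.001,0.0,0.316],"turn": [0.0,0.0,0.0]}]}}

```text
time_s: 12.98
ee_pos: [0.6541, -0.0967, 0.3378]
tcp_rot: [[-0.038, -0.999, -0.001], [-0.999, 0.038, -0.001], [0.001, 0.001, -1.0]]
contact_force: [-0.1, 1.3, -0.0]
gripper_width: 0.5
grip_force: 0.0
```

Run:
```python
from h import *
a=snap('side','s4.png')['color']
A=cv2.resize(a[130:240,300:400],None,fx=5,fy=5,interpolation=cv2.INTER_CUBIC)
cv2.imwrite('pics/s4c.png',A)
```

```text
(no output)
```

View pics/s4c.png

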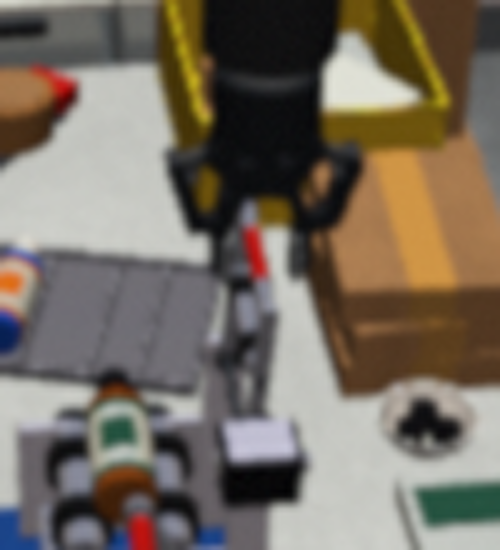

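The bar sits between the fingers, red section at (256,250) in the crop, fingers at (225,250) and (297,255). Closing on it.

Request:
{"method": "arm_command", "body": {"series": [{"slide": [0,0,0],"turn": [0,0,0]},{"slide": [0,0,0],"turn": [0,0,0]},{"slide": [0,0,0],"turn": [0,0,0]},{"slide": [0,0,0],"turn": [0,0,0]},{"slide": [0,0,0],"turn": [0,0,0]},{"slide": [0,0,0],"turn": [0,0,0]}], "hand": 1, "squeeze": 25}}

```text
time_s: 13.78
ee_pos: [0.6544, -0.0969, 0.3396]
tcp_rot: [[-0.038, -0.999, 0.002], [-0.999, 0.038, -0.001], [0.001, -0.002, -1.0]]
contact_force: [-0.1, 0.5, 2.7]
gripper_width: 0.129
grip_force: 24.6
```

Run:
```python
from mv import *
from rig import observe
s=observe(); R=tool(PM)
print(s['ee_pos'],load()[0])
p0=load()[0]
h=mach(0,-.085,.197); A=np.linspace(1.645,.03,25)[1:]
off=p0-mach(0,-.085+.14*np.cos(1.645),.197+.14*np.sin(1.645)); print(off)
W=[(mach(0,-.085+.14*np.cos(a),.197+.14*np.sin(a))+[0,0,.002*0],R) for a in A]
for i,j in((0,9),(9,17),(17,24)): call(W[i:j])
print(load()[0])
```

```text
[ 0.65437986 -0.09685912  0.33961543] [ 0.65431799 -0.09666169  0.33867135]
[ 7.12656570e-06 -5.75740743e-05  2.05660756e-03]
[{"slide": [0.0, 0.079, 0.014], "turn": [0.0, 0.0, 0.0]}, {"slide": [0.0, 0.157, 0.016], "turn": [0.0, 0.0, 0.0]}, {"slide": [-0.001, 0.235, 0.023], "turn": [0.0, 0.0, 0.0]}, {"slide": [-0.001, 0.313, 0.036], "turn": [0.0, 0.0, 0.0]}, {"slide": [-0.001, 0.389, 0.054], "turn": [0.0, 0.0, 0.0]}, {"slide": [-0.001, 0.464, 0.077], "turn": [0.0, 0.0, 0.0]}, {"slide": [-0.001, 0.538, 0.104], "turn": [0.0, 0.0, 0.0]}, {"slide": [-0.001, 0.609, 0.137], "turn": [0.0, 0.0, 0.0]}, {"slide": [-0.001, 0.678, 0.175], "turn": [0.0, 0.0, 0.0]}]
[{"slide": [0.0, 0.066, 0.042], "turn": [0.0, 0.0, 0.0]}, {"slide": [0.0, 0.129, 0.088], "turn": [0.0, 0.0, 0.0]}, {"slide": [0.0, 0.19, 0.139], "turn": [0.0, 0.0, 0.0]}, {"slide": [0.0, 0.246, 0.193], "turn": [0.0, 0.0, 0.0]}, {"slide": [0.0, 0.299, 0.251], "turn": [0.0, 0.0, 0.0]}, {"slide": [0.0, 0.348, 0.313], "turn": [0.0, 0.0, 0.0]}, {"slide": [0.0, 0.392, 0.377], "turn": [0.0, 0.0, 0.0]}, {"slide": [0.0, 0.432, 0.445], "turn": [0.0, 0.0, 0.0]}]
[{"slide": [0.0, 0.035, 0.07], "turn": [0.0, 0.0, 0.0]}, {"slide": [0.0, 0.066, 0.142], "turn": [0.0, 0.0, 0.0]}, {"slide": [0.0, 0.092, 0.216], "turn": [0.0, 0.0, 0.0]}, {"slide": [0.0, 0.112, 0.292], "turn": [0.0, 0.0, 0.0]}, {"slide": [0.0, 0.128, 0.369], "turn": [0.0, 0.0, 0.0]}, {"slide": [0.0, 0.138, 0.447], "turn": [0.0, 0.0, 0.0]}, {"slide": [0.0, 0.143, 0.525], "turn": [0.0, 0.0, 0.0]}]
[ 0.50410435 -0.0908646   0.20123351]
```

Request:
{"method": "arm_command", "body": {"series": [{"slide": [0.0,0.079,0.014],"turn": [0.0,0.0,0.0]},{"slide": [0.0,0.157,0.016],"turn": [0.0,0.0,0.0]},{"slide": [-0.001,0.235,0.023],"turn": [0.0,0.0,0.0]},{"slide": [-0.001,0.313,0.036],"turn": [0.0,0.0,0.0]},{"slide": [-0.001,0.389,0.054],"turn": [0.0,0.0,0.0]},{"slide": [-0.001,0.464,0.077],"turn": [0.0,0.0,0.0]},{"slide": [-0.001,0.538,0.104],"turn": [0.0,0.0,0.0]},{"slide": [-0.001,0.609,0.137],"turn": [0.0,0.0,0.0]},{"slide": [-0.001,0.678,0.175],"turn": [0.0,0.0,0.0]}]}}

```text
time_s: 14.9
ee_pos: [0.5724, -0.0934, 0.3179]
tcp_rot: [[-0.037, -0.999, 0.001], [-0.999, 0.037, -0.001], [0.001, -0.001, -1.0]]
contact_force: [-0.6, 2.6, 2.4]
gripper_width: 0.128
grip_force: 26.3
```

Request:
{"method": "arm_command", "body": {"series": [{"slide": [0.0,0.066,0.042],"turn": [0.0,0.0,0.0]},{"slide": [0.0,0.129,0.088],"turn": [0.0,0.0,0.0]},{"slide": [0.0,0.19,0.139],"turn": [0.0,0.0,0.0]},{"slide": [0.0,0.246,0.193],"turn": [0.0,0.0,0.0]},{"slide": [0.0,0.299,0.251],"turn": [0.0,0.0,0.0]},{"slide": [0.0,0.348,0.313],"turn": [0.0,0.0,0.0]},{"slide": [0.0,0.392,0.377],"turn": [0.0,0.0,0.0]},{"slide": [0.0,0.432,0.445],"turn": [0.0,0.0,0.0]}]}}

```text
time_s: 15.9
ee_pos: [0.521, -0.0915, 0.2639]
tcp_rot: [[-0.038, -0.999, 0.001], [-0.999, 0.038, -0.001], [0.001, -0.001, -1.0]]
contact_force: [-0.6, 4.5, 0.2]
gripper_width: 0.129
grip_force: 27.4
```

Smooth; continuing to about 0.03 rad.

Request:
{"method": "arm_command", "body": {"series": [{"slide": [0.0,0.035,0.07],"turn": [0.0,0.0,0.0]},{"slide": [0.0,0.066,0.142],"turn": [0.0,0.0,0.0]},{"slide": [0.0,0.092,0.216],"turn": [0.0,0.0,0.0]},{"slide": [0.0,0.112,0.292],"turn": [0.0,0.0,0.0]},{"slide": [0.0,0.128,0.369],"turn": [0.0,0.0,0.0]},{"slide": [0.0,0.138,0.447],"turn": [0.0,0.0,0.0]},{"slide": [0.0,0.143,0.525],"turn": [0.0,0.0,0.0]},{"slide": [0.0,0.143,0.535],"turn": [0.0,0.0,0.0]},{"slide": [0.0,0.143,0.545],"turn": [0.0,0.0,0.0]}]}}

```text
time_s: 17.02
ee_pos: [0.5028, -0.091, 0.1979]
tcp_rot: [[-0.038, -0.999, -0.003], [-0.999, 0.038, -0.001], [0.001, 0.003, -1.0]]
contact_force: [-4.2, 6.5, 0.7]
gripper_width: 0.126
grip_force: 28.7
```

Request:
{"method": "arm_command", "body": {"series": [{"slide": [0,0,0],"turn": [0,0,0]},{"slide": [0,0,0],"turn": [0,0,0]},{"slide": [0,0,0],"turn": [0,0,0]},{"slide": [0,0,0],"turn": [0,0,0]}], "hand": 0.2}}

```text
time_s: 17.52
ee_pos: [0.5041, -0.0914, 0.1992]
tcp_rot: [[-0.038, -0.999, 0.001], [-0.999, 0.038, -0.002], [0.002, -0.001, -1.0]]
contact_force: [0.3, -0.1, 0.3]
gripper_width: 0.401
grip_force: 0.0
```

Request:
{"method": "arm_command", "body": {"series": [{"slide": [0,0,-0.1],"turn": [0,0,0]},{"slide": [0,0,-0.3],"turn": [0,0,0]},{"slide": [0,0,-0.6],"turn": [0,0,0]},{"slide": [0,0,-1],"turn": [0,0,0]}]}}

```text
time_s: 18.02
ee_pos: [0.5037, -0.0911, 0.3205]
tcp_rot: [[-0.038, -0.999, -0.0], [-0.999, 0.038, -0.002], [0.002, 0.0, -1.0]]
contact_force: [0.5, -0.4, 0.3]
gripper_width: 0.393
grip_force: 0.0
```

Run:
```python
from h import *
from mv import *
a=snap('side','s5.png')['color']; c=snap('top','t5.png')['color']
A=cv2.resize(a[170:260,290:370],None,fx=5,fy=5,interpolation=cv2.INTER_CUBIC)
C=cv2.resize(c[145:235,320:400],None,fx=5,fy=5,interpolation=cv2.INTER_CUBIC)
cv2.imwrite('pics/c5.png',np.hstack([A,C]))
# command: +.02*.12 deeper than saved, then up .12
p,R=load(); p=p+[0,0,-.0024+.12]; save(p,R)
L=np.radians(42); RL=tool(PM,L); print(RL.round(3).tolist())
g=mach(-.131,-.001,.188)
line(mach(-.12,.06,.34),tool(PM,L*.5),7)
line(g-RL[:,2]*.11,RL,7,2)
print(load()[0], observe()['joint_positions'])
```

```text
[[-0.028, -0.999, 0.025], [-0.743, 0.038, 0.669], [-0.669, 0.0, -0.743]]
[{"slide": [0.143, 0.006, -0.025], "turn": [0.0, -0.033, 0.0]}, {"slide": [0.286, 0.012, -0.05], "turn": [0.0, -0.067, 0.0]}, {"slide": [0.429, 0.018, -0.076], "turn": [0.0, -0.1, 0.0]}, {"slide": [0.572, 0.024, -0.101], "turn": [0.0, -0.133, 0.0]}, {"slide": [0.715, 0.03, -0.126], "turn": [0.0, -0.167, 0.0]}, {"slide": [0.858, 0.036, -0.151], "turn": [0.0, -0.2, 0.0]}]
[{"slide": [0.128, 0.006, -0.068], "turn": [0.0, -0.033, 0.0]}]
[{"slide": [0.124, -0.073, 0.042], "turn": [0.0, -0.033, 0.0]}, {"slide": [0.248, -0.145, 0.084], "turn": [0.0, -0.067, 0.0]}, {"slide": [0.372, -0.218, 0.126], "turn": [0.0, -0.1, 0.0]}, {"slide": [0.496, -0.29, 0.168], "turn": [0.0, -0.133, 0.0]}, {"slide": [0.62, -0.363, 0.21], "turn": [0.0, -0.167, 0.0]}, {"slide": [0.744, -0.435, 0.252], "turn": [0.0, -0.2, 0.0]}, {"slide": [0.868, -0.508, 0.294], "turn": [0.0, -0.234, 0.0]}, {"slide": [0.868, -0.508, 0.294], "turn": [0.0, -0.234, 0.0]}, {"slide": [0.868, -0.508, 0.294], "turn": [0.0, -0.234, 0.0]}]
[ 0.55229085 -0.29754346  0.26973415] [ 0.21600175 -0.17725356  0.01621856  0.00460338 -1.75417261 -0.25344693]
```

View pics/c5.png

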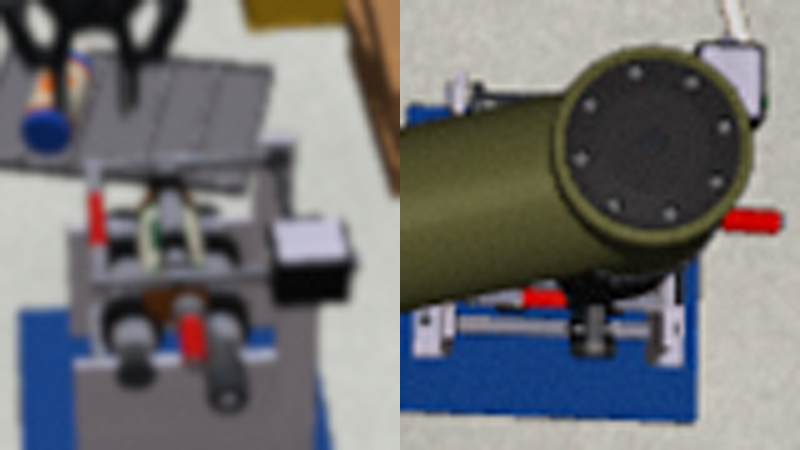

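The press is down: red bar at (95,218) in the left crop, roller on the bottle. The grip is at (190,337), as predicted. Moving to the leaning pose behind the grip.

Request:
{"method": "arm_command", "body": {"series": [{"slide": [0.143,0.006,-0.025],"turn": [0.0,-0.033,0.0]},{"slide": [0.286,0.012,-0.05],"turn": [0.0,-0.067,0.0]},{"slide": [0.429,0.018,-0.076],"turn": [0.0,-0.1,0.0]},{"slide": [0.572,0.024,-0.101],"turn": [0.0,-0.133,0.0]},{"slide": [0.715,0.03,-0.126],"turn": [0.0,-0.167,0.0]},{"slide": [0.858,0.036,-0.151],"turn": [0.0,-0.2,0.0]}], "hand": 0.0}}

```text
time_s: 18.88
ee_pos: [0.4958, -0.1945, 0.3385]
tcp_rot: [[-0.035, -0.999, 0.014], [-0.95, 0.038, 0.308], [-0.309, -0.002, -0.951]]
contact_force: [0.1, -0.6, 0.6]
gripper_width: 0.502
grip_force: 0.0
```

Request:
{"method": "arm_command", "body": {"series": [{"slide": [0.128,0.006,-0.068],"turn": [0.0,-0.033,0.0]}]}}

```text
time_s: 19.0
ee_pos: [0.4944, -0.2116, 0.3414]
tcp_rot: [[-0.034, -0.999, 0.015], [-0.933, 0.038, 0.357], [-0.358, -0.002, -0.934]]
contact_force: [-0.2, -0.2, -0.7]
gripper_width: 0.5
grip_force: 0.0
```

Request:
{"method": "arm_command", "body": {"series": [{"slide": [0.124,-0.073,0.042],"turn": [0.0,-0.033,0.0]},{"slide": [0.248,-0.145,0.084],"turn": [0.0,-0.067,0.0]},{"slide": [0.372,-0.218,0.126],"turn": [0.0,-0.1,0.0]},{"slide": [0.496,-0.29,0.168],"turn": [0.0,-0.133,0.0]},{"slide": [0.62,-0.363,0.21],"turn": [0.0,-0.167,0.0]},{"slide": [0.744,-0.435,0.252],"turn": [0.0,-0.2,0.0]},{"slide": [0.868,-0.508,0.294],"turn": [0.0,-0.234,0.0]},{"slide": [0.868,-0.508,0.294],"turn": [0.0,-0.234,0.0]},{"slide": [0.868,-0.508,0.294],"turn": [0.0,-0.234,0.0]}]}}

```text
time_s: 20.12
ee_pos: [0.5523, -0.2979, 0.2711]
tcp_rot: [[-0.027, -0.999, 0.026], [-0.744, 0.038, 0.667], [-0.667, -0.001, -0.745]]
contact_force: [0.0, 0.5, 0.4]
gripper_width: 0.502
grip_force: 0.0
```

Run:
```python
from h import *
from mv import *
a=snap('side','s6.png')['color']; c=snap('top','t6.png')['color']
A=cv2.resize(a[170:260,290:370],None,fx=5,fy=5,interpolation=cv2.INTER_CUBIC)
C=cv2.resize(c[145:235,340:420],None,fx=5,fy=5,interpolation=cv2.INTER_CUBIC)
cv2.imwrite('pics/c6.png',np.hstack([A,C]))
L=np.radians(42); RL=tool(PM,L)
print(load()[0],observe()['joint_positions'])
line(mach(-.131,-.001,.188),RL,7,2)
```

```text
[ 0.55229085 -0.29754346  0.26973415] [-0.56244647  0.43440898  0.66699818 -0.72809911 -2.08935257  0.24606978]
[{"slide": [0.0, 0.0, 0.131], "turn": [0.0, 0.0, 0.0]}, {"slide": [0.0, 0.0, 0.262], "turn": [0.0, 0.0, 0.0]}, {"slide": [0.0, 0.0, 0.393], "turn": [0.0, 0.0, 0.0]}, {"slide": [0.0, 0.0, 0.524], "turn": [0.0, 0.0, 0.0]}, {"slide": [0.0, 0.0, 0.655], "turn": [0.0, 0.0, 0.0]}, {"slide": [0.0, 0.0, 0.786], "turn": [0.0, 0.0, 0.0]}, {"slide": [0.0, 0.0, 0.917], "turn": [0.0, 0.0, 0.0]}, {"slide": [0.0, 0.0, 0.917], "turn": [0.0, 0.0, 0.0]}, {"slide": [0.0, 0.0, 0.917], "turn": [0.0, 0.0, 0.0]}]
```

View pics/c6.png

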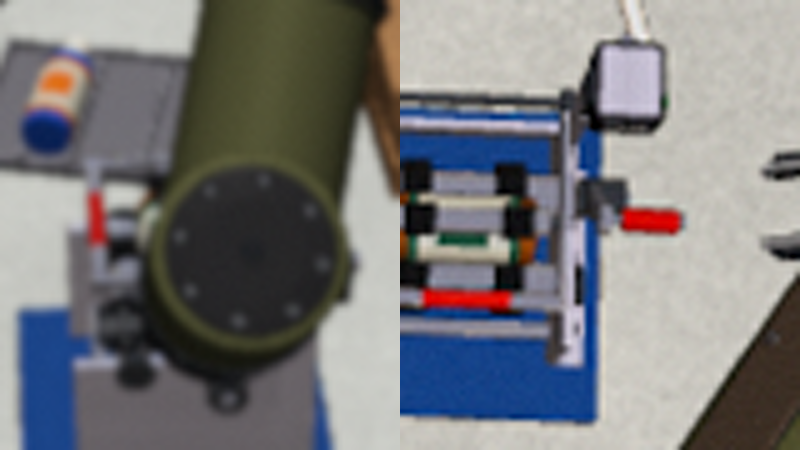

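Press down and bottle in the groove; in the right crop the grip is at (652,221) and the fingers are at (780,165) and (780,243). That was the last allowed view, so from here I only use numbers: red centroid for the crank angle.

```bash
cat >> h.py <<'E'
def redcen(img,box):
    u0,v0,u1,v1=box; a=img[v0:v1,u0:u1].astype(int); m=(a[...,2]>120)&(a[...,1]<70)&(a[...,0]<70)
    v,u=np.nonzero(m); return np.array([u.mean()+u0,v.mean()+v0]),len(u)
def crank(img,box=(375,165,405,215)):
    from mv import mach
    uv,n=redcen(img,box)
    g=lambda a:(proj(mach(-.126,-.032-.07*np.sin(a[0]),.130+.07*np.cos(a[0])))-uv).ravel()
    return uv,n,[(q.x,q.fun) for q in [least_squares(g,[-.4])]]
E
python3 - <<'E'
from h import *
print(crank(cv2.imread('pics/t6.png')), crank(cv2.imread('pics/top0.png')))
E
```

```text
(array([389.73469388, 188.67346939]), 49, [(array([-0.42737222]), array([0.23268844, 0.01770488]))]) (array([389.8627451 , 188.80392157]), 51, [(array([-0.43349187]), array([0.09543924, 0.00735642]))])
```

Request:
{"method": "arm_command", "body": {"series": [{"slide": [0.0,-0.017,0.131],"turn": [0.0,0.0,0.0]},{"slide": [0.0,-0.017,0.262],"turn": [0.0,0.0,0.0]},{"slide": [0.0,-0.017,0.393],"turn": [0.0,0.0,0.0]},{"slide": [0.0,-0.017,0.524],"turn": [0.0,0.0,0.0]},{"slide": [0.0,-0.017,0.655],"turn": [0.0,0.0,0.0]},{"slide": [0.0,-0.017,0.786],"turn": [0.0,0.0,0.0]},{"slide": [0.0,-0.017,0.917],"turn": [0.0,0.0,0.0]},{"slide": [0.0,-0.017,0.917],"turn": [0.0,0.0,0.0]}]}}

```text
time_s: 21.22
ee_pos: [0.5569, -0.2232, 0.1878]
tcp_rot: [[-0.028, -0.999, 0.024], [-0.743, 0.037, 0.669], [-0.669, 0.001, -0.743]]
contact_force: [-0.1, -1.0, -0.7]
gripper_width: 0.496
grip_force: 0.0
```

Request:
{"method": "arm_command", "body": {"series": [{"slide": [0,0,0],"turn": [0,0,0]},{"slide": [0,0,0],"turn": [0,0,0]},{"slide": [0,0,0],"turn": [0,0,0]},{"slide": [0,0,0],"turn": [0,0,0]},{"slide": [0,0,0],"turn": [0,0,0]},{"slide": [0,0,0],"turn": [0,0,0]}], "hand": 1, "squeeze": 35}}

```text
time_s: 21.98
ee_pos: [0.5571, -0.2248, 0.189]
tcp_rot: [[-0.027, -0.999, 0.026], [-0.744, 0.038, 0.667], [-0.668, -0.001, -0.744]]
contact_force: [-0.1, -2.7, 4.6]
gripper_width: 0.197
grip_force: 34.4
```

Run:
```python
from h import *
from mv import *
p,R=load(); p=p+R@np.array([0,-.017,0])*.12; save(p,R)
s=observe(); print(s['ee_pos'],p,mach(-.131,-.003,.1887),s['gripper_width'],s['contact_force'])
RL=tool(PM,np.radians(42))
A=-.43+np.arange(1,85)*(6.30+.43)/84
W=[(mach(-.131,-.032-.07*np.sin(a),.125+.07*np.cos(a)),RL) for a in A]
print(len(W))
while W: call(W[:10]); W=W[10:]
```

```text
[ 0.55711041 -0.22481555  0.18901227] [ 0.5571237  -0.22398832  0.18800749] [ 0.55704772 -0.2240198   0.1887    ] 0.19691876308549644 [-0.13572004 -2.70644465  4.6153236 ]
84
[{"slide": [-0.015, -0.041, -0.017], "turn": [0.0, 0.0, 0.0]}, {"slide": [-0.025, -0.086, -0.028], "turn": [0.0, 0.0, 0.0]}, {"slide": [-0.032, -0.131, -0.036], "turn": [0.0, 0.0, 0.0]}, {"slide": [-0.036, -0.177, -0.041], "turn": [0.0, 0.0, 0.0]}, {"slide": [-0.039, -0.224, -0.043], "turn": [0.0, 0.0, 0.0]}, {"slide": [-0.038, -0.271, -0.043], "turn": [0.0, 0.0, 0.0]}, {"slide": [-0.035, -0.317, -0.04], "turn": [0.0, 0.0, 0.0]}, {"slide": [-0.03, -0.363, -0.034], "turn": [0.0, 0.0, 0.0]}, {"slide": [-0.022, -0.408, -0.025], "turn": [0.0, 0.0, 0.0]}, {"slide": [-0.012, -0.453, -0.014], "turn": [0.0, 0.0, 0.0]}]
[{"slide": [0.012, -0.042, 0.014], "turn": [0.0, 0.0, 0.0]}, {"slide": [0.027, -0.084, 0.03], "turn": [0.0, 0.0, 0.0]}, {"slide": [0.044, -0.123, 0.049], "turn": [0.0, 0.0, 0.0]}, {"slide": [0.063, -0.16, 0.07], "turn": [0.0, 0.0, 0.0]}, {"slide": [0.084, -0.195, 0.093], "turn": [0.0, 0.0, 0.0]}, {"slide"
[... 3450 characters left out ...]
: [0.0, 0.0, 0.0]}, {"slide": [-0.101, -0.109, -0.112], "turn": [0.0, 0.0, 0.0]}, {"slide": [-0.122, -0.143, -0.135], "turn": [0.0, 0.0, 0.0]}, {"slide": [-0.141, -0.18, -0.157], "turn": [0.0, 0.0, 0.0]}, {"slide": [-0.158, -0.219, -0.176], "turn": [0.0, 0.0, 0.0]}, {"slide": [-0.174, -0.26, -0.193], "turn": [0.0, 0.0, 0.0]}, {"slide": [-0.186, -0.303, -0.207], "turn": [0.0, 0.0, 0.0]}, {"slide": [-0.197, -0.347, -0.219], "turn": [0.0, 0.0, 0.0]}]
[{"slide": [-0.008, -0.045, -0.009], "turn": [0.0, 0.0, 0.0]}, {"slide": [-0.014, -0.091, -0.015], "turn": [0.0, 0.0, 0.0]}, {"slide": [-0.017, -0.137, -0.019], "turn": [0.0, 0.0, 0.0]}, {"slide": [-0.018, -0.184, -0.019], "turn": [0.0, 0.0, 0.0]}]
```

Request:
{"method": "arm_command", "body": {"series": [{"slide": [-0.015,-0.041,-0.017],"turn": [0.0,0.0,0.0]},{"slide": [-0.025,-0.086,-0.028],"turn": [0.0,0.0,0.0]},{"slide": [-0.032,-0.131,-0.036],"turn": [0.0,0.0,0.0]},{"slide": [-0.036,-0.177,-0.041],"turn": [0.0,0.0,0.0]},{"slide": [-0.039,-0.224,-0.043],"turn": [0.0,0.0,0.0]},{"slide": [-0.038,-0.271,-0.043],"turn": [0.0,0.0,0.0]},{"slide": [-0.035,-0.317,-0.04],"turn": [0.0,0.0,0.0]},{"slide": [-0.03,-0.363,-0.034],"turn": [0.0,0.0,0.0]},{"slide": [-0.022,-0.408,-0.025],"turn": [0.0,0.0,0.0]},{"slide": [-0.012,-0.453,-0.014],"turn": [0.0,0.0,0.0]}]}}

```text
time_s: 23.22
ee_pos: [0.611, -0.227, 0.1892]
tcp_rot: [[-0.03, -0.999, 0.023], [-0.743, 0.038, 0.668], [-0.668, 0.003, -0.744]]
contact_force: [-4.0, -4.8, -3.7]
gripper_width: 0.199
grip_force: 34.1
```

Run:
```python
from h import *
s=observe(); print(s['joint_positions'].round(2) if hasattr(s['joint_positions'],'round') else s['joint_positions'])
c=snap('top','t7.png')['color']
try: print(redcen(c,(375,150,410,215)))
except Exception as e: print(e)
# bottle label green panel & bar
a=c[170:205,330:375].astype(int); m=(a[...,1]>a[...,2]+25)&(a[...,1]>a[...,0]+10); v,u=np.nonzero(m); print('green',len(u), u.mean()+330 if len(u) else 0, v.mean()+170 if len(v) else 0)
```

```text
[-0.44  0.45  0.54 -0.71 -1.9   0.24]
(array([390. , 173.5]), 44)
green 61 351.344262295082 193.80327868852459
```

Request:
{"method": "arm_command", "body": {"series": [{"slide": [0.012,-0.042,0.014],"turn": [0.0,0.0,0.0]},{"slide": [0.027,-0.084,0.03],"turn": [0.0,0.0,0.0]},{"slide": [0.044,-0.123,0.049],"turn": [0.0,0.0,0.0]},{"slide": [0.063,-0.16,0.07],"turn": [0.0,0.0,0.0]},{"slide": [0.084,-0.195,0.093],"turn": [0.0,0.0,0.0]},{"slide": [0.107,-0.227,0.119],"turn": [0.0,0.0,0.0]},{"slide": [0.131,-0.256,0.146],"turn": [0.0,0.0,0.0]},{"slide": [0.157,-0.283,0.174],"turn": [0.0,0.0,0.0]},{"slide": [0.184,-0.306,0.204],"turn": [0.0,0.0,0.0]},{"slide": [0.212,-0.326,0.236],"turn": [0.0,0.0,0.0]}]}}

```text
time_s: 24.52
ee_pos: [0.6489, -0.2286, 0.151]
tcp_rot: [[-0.031, -0.999, 0.021], [-0.743, 0.037, 0.668], [-0.669, 0.005, -0.744]]
contact_force: [-8.7, -4.4, -1.1]
gripper_width: 0.2
grip_force: 35.2
```

Request:
{"method": "arm_command", "body": {"series": [{"slide": [0.03,-0.016,0.032],"turn": [0.0,0.0,0.0]},{"slide": [0.06,-0.029,0.066],"turn": [0.0,0.0,0.0]},{"slide": [0.091,-0.038,0.1],"turn": [0.0,0.0,0.0]},{"slide": [0.122,-0.043,0.134],"turn": [0.0,0.0,0.0]},{"slide": [0.153,-0.045,0.169],"turn": [0.0,0.0,0.0]},{"slide": [0.184,-0.043,0.203],"turn": [0.0,0.0,0.0]},{"slide": [0.215,-0.038,0.238],"turn": [0.0,0.0,0.0]},{"slide": [0.246,-0.028,0.272],"turn": [0.0,0.0,0.0]},{"slide": [0.276,-0.015,0.305],"turn": [0.0,0.0,0.0]},{"slide": [0.305,0.001,0.338],"turn": [0.0,0.0,0.0]}]}}

```text
time_s: 25.78
ee_pos: [0.649, -0.2286, 0.0983]
tcp_rot: [[-0.028, -0.999, 0.022], [-0.743, 0.036, 0.668], [-0.668, 0.002, -0.744]]
contact_force: [-8.4, -5.1, 4.4]
gripper_width: 0.199
grip_force: 35.6
```

Run:
```python
from h import *
from mv import mach
c=snap('top','t8.png')['color']
try: print(redcen(c,(375,140,410,225)))
except Exception as e: print(e)
for a in (1.93,):
  print(proj(mach(-.126,-.032-.07*np.sin(a),.125+.07*np.cos(a))))
a=c[170:205,330:375].astype(int); m=(a[...,1]>a[...,2]+25)&(a[...,1]>a[...,0]+10); v,u=np.nonzero(m); print('green',len(u), u.mean()+330 if len(u) else 0, v.mean()+170 if len(v) else 0)
```

```text
(array([nan, nan]), 0)
[[386.27759669 167.85960235]]
green 11 351.09090909090907 193.54545454545456h.py:19: RuntimeWarning: Mean of empty slice.
  v,u=np.nonzero(m); return np.array([u.mean()+u0,v.mean()+v0]),len(u)
  ret = ret.dtype.type(ret / rcount)
```

Request:
{"method": "arm_command", "body": {"series": [{"slide": [0.028,0.021,0.031],"turn": [0.0,0.0,0.0]},{"slide": [0.055,0.044,0.061],"turn": [0.0,0.0,0.0]},{"slide": [0.081,0.07,0.09],"turn": [0.0,0.0,0.0]},{"slide": [0.106,0.1,0.117],"turn": [0.0,0.0,0.0]},{"slide": [0.128,0.132,0.142],"turn": [0.0,0.0,0.0]},{"slide": [0.149,0.167,0.165],"turn": [0.0,0.0,0.0]},{"slide": [0.168,0.204,0.186],"turn": [0.0,0.0,0.0]},{"slide": [0.185,0.244,0.204],"turn": [0.0,0.0,0.0]},{"slide": [0.199,0.285,0.221],"turn": [0.0,0.0,0.0]},{"slide": [0.212,0.328,0.234],"turn": [0.0,0.0,0.0]}]}}

```text
time_s: 27.08
ee_pos: [0.6118, -0.2271, 0.0602]
tcp_rot: [[-0.027, -0.999, 0.028], [-0.744, 0.039, 0.667], [-0.668, -0.002, -0.744]]
contact_force: [0.4, -5.3, 2.0]
gripper_width: 0.2
grip_force: 35.4
```

Request:
{"method": "arm_command", "body": {"series": [{"slide": [0.01,0.044,0.011],"turn": [0.0,0.0,0.0]},{"slide": [0.017,0.09,0.02],"turn": [0.0,0.0,0.0]},{"slide": [0.022,0.136,0.026],"turn": [0.0,0.0,0.0]},{"slide": [0.025,0.182,0.029],"turn": [0.0,0.0,0.0]},{"slide": [0.025,0.229,0.029],"turn": [0.0,0.0,0.0]},{"slide": [0.023,0.276,0.026],"turn": [0.0,0.0,0.0]},{"slide": [0.018,0.322,0.021],"turn": [0.0,0.0,0.0]},{"slide": [0.011,0.367,0.013],"turn": [0.0,0.0,0.0]},{"slide": [0.001,0.412,0.002],"turn": [0.0,0.0,0.0]},{"slide": [-0.011,0.455,-0.011],"turn": [0.0,0.0,0.0]}]}}

```text
time_s: 28.32
ee_pos: [0.5563, -0.2247, 0.0602]
tcp_rot: [[-0.03, -0.999, 0.025], [-0.743, 0.039, 0.668], [-0.668, 0.001, -0.744]]
contact_force: [-1.2, -6.3, -5.1]
gripper_width: 0.202
grip_force: 35.0
```

Run:
```python
from h import *
from mv import *
s=observe(); p=np.array(s['ee_pos']); c=load()
print(np.round(s['joint_positions'],2))
im=snap('side','s9.png')['color']; print(redcen(im,(300,180,370,270)))
for a in (3.2,3.58,): print(proj(mach(-.126,-.032-.07*np.sin(a),.125+.07*np.cos(a)),'side'))
im=snap('top','t9.png')['color']
for box in ((380,140,420,230),(330,150,379,215)):
  a=im[box[1]:box[3],box[0]:box[2]].astype(int); print(((a[...,2]>120)&(a[...,1]<70)&(a[...,0]<70)).sum())
```

```text
[-0.46  0.43  0.25 -0.66 -1.71  0.43]
(array([308.88888889, 213.88888889]), 27)
[[334.26569809 265.01440946]]
[[327.25885331 264.154488  ]]
39
74
```

Request:
{"method": "arm_command", "body": {"series": [{"slide": [-0.014,0.041,-0.016],"turn": [0.0,0.0,0.0]},{"slide": [-0.031,0.081,-0.034],"turn": [0.0,0.0,0.0]},{"slide": [-0.049,0.119,-0.055],"turn": [0.0,0.0,0.0]},{"slide": [-0.07,0.154,-0.078],"turn": [0.0,0.0,0.0]},{"slide": [-0.092,0.187,-0.102],"turn": [0.0,0.0,0.0]},{"slide": [-0.116,0.217,-0.129],"turn": [0.0,0.0,0.0]},{"slide": [-0.142,0.244,-0.157],"turn": [0.0,0.0,0.0]},{"slide": [-0.169,0.267,-0.187],"turn": [0.0,0.0,0.0]},{"slide": [-0.197,0.288,-0.218],"turn": [0.0,0.0,0.0]},{"slide": [-0.226,0.305,-0.251],"turn": [0.0,0.0,0.0]}]}}

```text
time_s: 29.68
ee_pos: [0.5182, -0.2232, 0.1008]
tcp_rot: [[-0.031, -0.999, 0.021], [-0.742, 0.037, 0.669], [-0.669, 0.005, -0.743]]
contact_force: [-6.6, -4.9, -4.2]
gripper_width: 0.197
grip_force: 35.1
```

Request:
{"method": "arm_command", "body": {"series": [{"slide": [-0.03,0.014,-0.033],"turn": [0.0,0.0,0.0]},{"slide": [-0.06,0.024,-0.067],"turn": [0.0,0.0,0.0]},{"slide": [-0.091,0.03,-0.101],"turn": [0.0,0.0,0.0]},{"slide": [-0.123,0.032,-0.136],"turn": [0.0,0.0,0.0]},{"slide": [-0.154,0.031,-0.171],"turn": [0.0,0.0,0.0]},{"slide": [-0.185,0.026,-0.205],"turn": [0.0,0.0,0.0]},{"slide": [-0.216,0.018,-0.239],"turn": [0.0,0.0,0.0]},{"slide": [-0.246,0.005,-0.273],"turn": [0.0,0.0,0.0]},{"slide": [-0.275,-0.011,-0.305],"turn": [0.0,0.0,0.0]},{"slide": [-0.304,-0.03,-0.337],"turn": [0.0,0.0,0.0]}]}}

```text
time_s: 30.92
ee_pos: [0.5221, -0.2233, 0.1568]
tcp_rot: [[-0.029, -0.999, 0.022], [-0.743, 0.036, 0.669], [-0.669, 0.003, -0.743]]
contact_force: [-7.0, -3.9, 1.9]
gripper_width: 0.197
grip_force: 35.4
```

Request:
{"method": "arm_command", "body": {"series": [{"slide": [-0.027,-0.022,-0.03],"turn": [0.0,0.0,0.0]},{"slide": [-0.053,-0.048,-0.059],"turn": [0.0,0.0,0.0]},{"slide": [-0.078,-0.077,-0.086],"turn": [0.0,0.0,0.0]},{"slide": [-0.101,-0.109,-0.112],"turn": [0.0,0.0,0.0]},{"slide": [-0.122,-0.143,-0.135],"turn": [0.0,0.0,0.0]},{"slide": [-0.141,-0.18,-0.157],"turn": [0.0,0.0,0.0]},{"slide": [-0.158,-0.219,-0.176],"turn": [0.0,0.0,0.0]},{"slide": [-0.174,-0.26,-0.193],"turn": [0.0,0.0,0.0]},{"slide": [-0.186,-0.303,-0.207],"turn": [0.0,0.0,0.0]},{"slide": [-0.197,-0.347,-0.219],"turn": [0.0,0.0,0.0]}]}}

```text
time_s: 32.17
ee_pos: [0.5652, -0.2251, 0.192]
tcp_rot: [[-0.028, -0.999, 0.025], [-0.743, 0.038, 0.668], [-0.668, 0.0, -0.744]]
contact_force: [-1.7, -5.1, -1.9]
gripper_width: 0.196
grip_force: 35.2
```

Request:
{"method": "arm_command", "body": {"series": [{"slide": [-0.008,-0.045,-0.009],"turn": [0.0,0.0,0.0]},{"slide": [-0.014,-0.091,-0.015],"turn": [0.0,0.0,0.0]},{"slide": [-0.017,-0.137,-0.019],"turn": [0.0,0.0,0.0]},{"slide": [-0.018,-0.184,-0.019],"turn": [0.0,0.0,0.0]},{"slide": [-0.018,-0.184,-0.019],"turn": [0.0,0.0,0.0]}]}}

```text
time_s: 32.8
ee_pos: [0.5876, -0.226, 0.1944]
tcp_rot: [[-0.029, -0.999, 0.026], [-0.743, 0.039, 0.668], [-0.668, 0.0, -0.744]]
contact_force: [-0.0, -6.5, -2.4]
gripper_width: 0.203
grip_force: 35.3
```

Run:
```python
from h import *
from mv import *
im=snap('top','t10.png')['color']; s=observe()
try: print(redcen(im,(375,160,410,215)), proj(mach(-.126,-.032,.199)))
except Exception as e: print(e)
print(s['ee_pos'],load()[0],mach(-.131,-.032,.195))
for lo in ('t6.png','t7.png','t10.png'):
  a=cv2.imread('pics/'+lo)[165:210,330:378].astype(int); m=(a[...,1]>a[...,2]+25)&(a[...,1]>a[...,0]+10); v,u=np.nonzero(m); print('green',len(u), u.mean()+330, v.mean()+165)
  m=(a[...,2]>120)&(a[...,1]<70)&(a[...,0]<70); v,u=np.nonzero(m); print('bar',len(u), u.mean()+330, v.mean()+165)
```

```text
(array([390. , 179.5]), 44) [[390.29066742 180.14238014]]
[ 0.58755967 -0.22602325  0.19447465] [ 0.58722137 -0.22510145  0.19498124] [ 0.58602701 -0.22511563  0.195     ]
green 30 351.5 192.5
bar 77 352.4155844155844 201.42857142857144
green 61 351.344262295082 193.80327868852459
bar 76 352.3157894736842 201.53947368421052
green 51 351.72549019607845 193.35294117647058
bar 76 352.3157894736842 201.53947368421052
```

Crank is at about 6.3 with the bar still down. Release and back off along the tool axis.

Request:
{"method": "arm_command", "body": {"series": [{"slide": [0,0,0],"turn": [0,0,0]},{"slide": [0,0,0],"turn": [0,0,0]},{"slide": [0,0,0],"turn": [0,0,0]},{"slide": [0,0,0],"turn": [0,0,0]}], "hand": 0.3}}

```text
time_s: 33.35
ee_pos: [0.5873, -0.2252, 0.1957]
tcp_rot: [[-0.027, -0.999, 0.026], [-0.743, 0.037, 0.668], [-0.669, -0.001, -0.744]]
contact_force: [0.3, -0.4, -0.2]
gripper_width: 0.346
grip_force: 0.0
```

Request:
{"method": "arm_command", "body": {"series": [{"slide": [0,0,-0.1],"turn": [0,0,0]},{"slide": [0,0,-0.25],"turn": [0,0,0]},{"slide": [0,0,-0.5],"turn": [0,0,0]},{"slide": [0,0,-0.75],"turn": [0,0,0]},{"slide": [0,0,-1],"turn": [0,0,0]},{"slide": [0,0,-1],"turn": [0,0,0]},{"slide": [0,0,-1],"turn": [0,0,0]},{"slide": [0,0,-1],"turn": [0,0,0]}]}}

```text
time_s: 34.35
ee_pos: [0.5841, -0.3049, 0.2839]
tcp_rot: [[-0.028, -0.999, 0.024], [-0.742, 0.037, 0.669], [-0.669, 0.001, -0.743]]
contact_force: [-0.5, 0.5, -0.4]
gripper_width: 0.351
grip_force: 0.0
```

Run:
```python
from h import *
from mv import *
im=snap('top','t11.png')['color']; s=observe()
print(redcen(im,(375,160,410,215)),s['ee_pos'],s['contact_force'],proj(mach(-.126,-.032,.2)))
for a in (6.0,6.2,6.28,6.4): print(a,proj(mach(-.126,-.032-.07*np.sin(a),.13+.07*np.cos(a))))
for lo in ('t6.png','t11.png'):
  a=cv2.imread('pics/'+lo)[165:210,330:378].astype(int); m=(a[...,2]>120)&(a[...,1]<70)&(a[...,0]<70); v,u=np.nonzero(m); print('bar',len(u), u.mean()+330, v.mean()+165)
  w=cv2.imread('pics/'+lo)[165:210,320:378].astype(int); m=(w[...,2]>w[...,0]+40)&(w[...,1]>30)&(w[...,2]>90)&(w[...,1]>w[...,0]+8); v,u=np.nonzero(m); print('brown',len(u),u.min()+320,u.max()+320,u.mean()+320,v.mean()+165)
```

```text
(array([389.95833333, 179.875     ]), 48) [ 0.58413951 -0.30487611  0.28402776] [ 0.28345648 -0.16353266 -0.39286444] [[390.33607481 180.08630615]]
6.0 [[390.1533919  185.81271194]]
6.2 [[390.308422   181.75659714]]
6.28 [[390.33542063 180.1498115 ]]
6.4 [[390.33774279 177.79275859]]
bar 77 352.4155844155844 201.42857142857144
brown 52 335 366 344.0192307692308 190.84615384615384
bar 77 352.09090909090907 201.4025974025974
brown 52 335 366 344.5769230769231 191.17307692307693
```

Crank is at about 6.29, the press is down, the bottle hasn't shifted, and the arm is clear. Handing in.

```bash
python3 -c "
from rig import finish_job
print(finish_job())"
```

```text
the job is handed in; nothing more can be done
None
```

I handed the job in at about 34 s on the robot's clock, though the hand-in gave no verdict: by the last camera check the amber bottle is centred on the rollers, the press roller is down on it, the crank is back at the top after one full turn (about 6.29 rad), and the arm is clear.

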